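# Refit the inspected shelf in the bench bath

## Robot

A 6-joint arm with a two-finger parallel gripper is mounted at the origin on a cart in front of the work surface, level with it; the furniture and walls round the work are solid. World frame = base frame: x ahead of the robot, y to its left, z up, the work surface at z = 0. Lengths are in m, angles in rad, forces in N, time in s.
With the tool pointing down it reaches from about 0.3 to 0.775 m from the base axis. Payload 14.6 kg.
Tool frame: the origin (TCP) lies on the centre line of the jaws, within the pads' length; the fingertips stand 19 mm ahead of it and the grasp point (between the pads) is the TCP; z points along the fingers, x is the direction in which the jaws open and shut, and the axes are right-handed (so a half turn about z gives the same grasp; the last joint's range is limited). The gripper opens to 94 mm and grips with 3 to 60 N. Pads are 16 mm wide; open, the fingers measure 119 mm over their backs; the gripper's body (75 mm by 177 mm) begins 78 mm behind the grasp point.
Start: joints at [1.27, 0.3, 1.521, -0, 1.321, -0.067], TCP at [0.127, 0.535, 0.224] pointing down, gripper open.
Joint ranges: [-3.03, 3.03], [-0.79, 2.21], [0.23, 2.52], [-1.04, 4.18], [0, 3.07], [-2.55, 2.55]. Speed limits (rad/s): [2.22, 2.22, 2.57, 3.14, 3.14, 3.14].

## Interface

Orientations are given as [roll, pitch, yaw] about the fixed x, y, z axes, in that order (R = Rz(yaw) Ry(pitch) Rx(roll)).
In Python, from station import ctrl, imaging gives the robot as it stands.
- The arm moves only by the shell command python3 -m handwheel 'ROWS' [OPENING] [FORCE]. ROWS is JSON, a list that holds one entry, the list of rows, each a list of 4 numbers: the shift along the tool's x, y, z in m, then the turn about the tool's z in rad. A call has 1 to 10 rows; each row shifts and turns the pose as measured when the row begins, along the tool's axes as they then stand; what a row does not reach is not made up. A row lasts 1/10 s, in which the tool goes at most 50 mm and 8.59 degrees, less where a joint would pass 70% of its speed; a pose out of reach is approached as far as the arm can. A call is refused whole if a number of a shift passes 0.05 or a number of a turn 0.15, either way. A call with a gripper value outside its range is refused whole. OPENING is the finger opening in m, from 0 to 0.094, set as the call begins (- or left out, the last holds). The fingers move at their own pace and stop on an object; FORCE is the grip in N (left out, the last holds). Time passes only in rows, so rows that do not move let the fingers close. It gives the time, the measured TCP pose, the force and the opening at its end, in the units of the state.
- ctrl.get_obs(): the state, without advancing time (a new reading comes with each control period).
- imaging.camera(name): name is "scene" or "top" or "wrist"; returns the picture (400x640x3 uint8, red, green, blue); there is no depth.
- imaging.camera_model(name): a dict with "camera_matrix" (3x3 intrinsics, pixels), "k1" (the pictures are not rectified: a ray, as slopes to the right and down, at radius r is drawn at 1 + k1 r^2 times it, then the intrinsics apply), "position" and "attitude" of the camera in the world. Camera axes: x right, y up, looking along -z (the intrinsics and any distortion apply to the point x, -y, -z); pixel columns grow to the right and rows downward; lengths in m; the calibration is good to about 2 mm. A picture is of the moment at which its call begins: read the wrist's pose just before it. camera_model takes no time and is no camera call; for the wrist camera it gives the pose at the moment of the call.
- ctrl.hand_in(): hands the job in, once; it reports no verdict.
The state is a dict: "time_s": time; "qpos": joint angles; "joint_vel": joint speeds; "tau": joint torques, N m; "ee_pos": TCP position; "eef_rot": TCP orientation; "force": force on the tool from outside, world axes, zero at the start; "moment": the same for the moment, N m; "grip_width": finger opening in m.
Only numpy, scipy, OpenCV 4.12 (cv2) and the standard library are available. Lean on these libraries where they do the work, as an engineer would, in place of code of your own. Each camera call takes 0.05 s, during which the arm holds its last target. There are 200 camera calls.

## Task

Two slotted shelves for the small bench bath have come back from inspection, marked by the colour of the grip on their lifting rods. The green one passed: fit it back into the bath - it is longer than the opening between the turned-in rims, so lean it, feed one end in under a rim and lower it until it lies flat on the two ledges inside; the red one was rejected: lay it flat in the red reject tray. Set both shelves down gently without dropping them or letting them topple, and leave the jar, the small bottle and the marker pen where they are.

Things in the scene. Friction and masses are not known exactly. Their poses are not given: they have to be found in the camera images.
- shelf_green: Passed shelf: slotted stainless plate 130 (its x) x 96 (its y) x 4 mm thick, about 0.24 kg, with an upright steel lifting rod, 10 mm thick, in its centre that ends in a flat GREEN plastic grip. Starts lying flat on the worktop. Origin at the centre of the plate's underside, z up along the rod. The same either way round (half turn about z).
- green_grip (a point): Centre of the green grip, 108 mm above the underside of the passed shelf, axes as the shelf's. The grip is a rounded block 30 mm long (x) x 12 mm thick (y) x 26 mm high (z), its top 121 mm above the underside; pinch it across its 12 mm (along y).
- shelf_red: Rejected shelf: as the passed one in every size, but its grip is RED. Starts lying flat on the worktop. Origin at the centre of the plate's underside, z up along the rod.
- red_grip (a point): Centre of the red grip, 108 mm above the underside of the rejected shelf; same block 30 x 12 x 26 mm, pinch it along y.
- bath: Small empty bench water bath, fixed, white casing, stainless rim and tank, 168 (x) x 138 (y) mm, 110 mm high; control panel and knob on its front (-x). Origin under its centre on the worktop, z up. Tank inside: 137 mm long (x +-68.5 mm) x 106 mm wide (y +-53 mm), upright walls, floor at z = 13 mm. Alike front and back inside.
- bath_mouth (a point): Centre of the opening, level with the rim's top 110 mm above the worktop; axes as the bath's. At front and back a 4 mm thick rim (z 106 to 110 mm of the bath) is turned inward to x = -52 and +52 mm, so the opening is only 104 mm long (x), but the full 106 mm wide (y). The shelf passes leaning 25 to 35 degrees about its y, its low end in under one rim close to that end wall.
- bath_seat (a point): Centre of the seat: midway between the two ledges, level with their tops, 26 mm above the worktop; axes as the bath's. Ledges run along the front and back walls, 12.5 mm wide (x 56 to 68.5 mm either side), 80 mm below the undersides of the rims. The fitted shelf's origin lies here, long side along x (either way round), with 3.5 mm play at each end and 5 mm at each side, its grip's centre 24 mm above the rim.
- reject_tray: Shallow red plastic reject tray, fixed, 170 (x) x 136 (y) mm outside, 24 mm high, inside 162 x 128 mm, floor 4 mm thick (its top at z = 4 mm). Origin under its centre, z up. The rejected shelf fits in it with its long side along the tray's x, either way round.
- jar_mid (a point): Bystander: white screw-lid jar, 77 mm across, 91 mm high; the point is half-way up.
- hdpe_mid (a point): Bystander: small white bottle, 50 mm across, 124 mm high; the point is half-way up.
- marker_mid (a point): Bystander: black-capped felt marker lying on the worktop, 139 mm long, 13 mm thick; the point is at its centre.
- vial_box: Obstacle, fixed: lilac vial box with clear lid, 138 x 132 mm, standing on the white balance between the shelves and the bath; its top is 142 mm above the worktop. Origin at the centre of its underside.
- microwave_front (a point): Obstacle, fixed: point on the front top edge of the white microwave that stands just beyond the shelves, 252 mm above the worktop. The front is 0.44 m wide, runs nearly along world y from about y = -0.2 to -0.65 m; its door handle and knob stand out some 20 to 40 mm towards the robot.

How it is judged:
At the end, for the whole second after the job is handed in: Green-grip shelf level (2 degrees) on both bath ledges under both rims, underside within 4 mm of the ledge tops, centre within 6 mm along and 8 mm across of the bath's; red-grip shelf level on the reject tray's floor, centre within 35 mm of the tray's; both released and at rest (z of shelf_green in the frame of bath between 0.022 and 0.03 m and x of shelf_green in the frame of bath between -0.006 and 0.006 m and y of shelf_green in the frame of bath between -0.008 and 0.008 m and angle between each of shelf_green, shelf_red's own z axis and vertical below 0.035 rad and angle between the x axis of shelf_green and the x axis of bath, either way round below 0.15 rad and z of shelf_red in the frame of reject_tray between 0.001 and 0.008 m and horizontal distance between shelf_red and reject_tray below 0.035 m and linear speed of each of shelf_green, shelf_red below 0.02 m/s); the robot touches nothing.
It fails at once if the green-grip shelf is dropped or topples: out of the fingers and faster than 0.5 m/s or 5 rad/s (contact force between the fingers and shelf_green below 0.05 N and (linear speed of shelf_green above 0.5 m/s or angular speed of shelf_green above 5 rad/s)).
It fails at once if the red-grip shelf is dropped or topples: out of the fingers and faster than 0.5 m/s or 5 rad/s (contact force between the fingers and shelf_red below 0.05 N and (linear speed of shelf_red above 0.5 m/s or angular speed of shelf_red above 5 rad/s)).
It fails at once if the jar, the small bottle or the marker pen is moved more than 25 mm (distance of any of jar_mid, hdpe_mid, marker_mid from where it was at the start of the episode above 0.025 m).
It also fails if it takes over 64 s, if anything falls off the work surface, if the arm or the gripper's body presses on something with over 40 N, if the wrist force passes 120 N, or if a joint passes its speed limit or range.

## Working session

There is one attempt and no reset: what is moved stays moved. The work goes in short steps, Python scripts to look and compute and a shell command to move; the robot and the scene stay as the last step left them, time stands still between calls to the robot, and variables do not carry over. Pictures are saved under pics/ and viewed, about 8 in all and at most 12, crops included, and the job is handed in when it is done.

```bash
mkdir -p pics; ls
python3 - <<'E'
from station import ctrl, imaging
import cv2
for n in ["scene","top"]:
    im=imaging.camera(n); cv2.imwrite(f"pics/{n}0.png",im[:,:,::-1]); m=imaging.camera_model(n); print(n,m)
print(ctrl.get_obs()); print(imaging.camera_model("wrist"))
E
```

```text
pics
scene {'camera_matrix': array([[504.16205133,   0.        , 318.68028147],
       [  0.        , 504.16205133, 202.50911837],
       [  0.        ,   0.        ,   1.        ]]), 'k1': -0.12067365224829577, 'position': array([-0.55002318, -0.68025153,  1.45505719]), 'attitude': array([ 0.76398773,  0.01928777, -1.00765173])}
top {'camera_matrix': array([[457.69199106,   0.        , 314.19695471],
       [  0.        , 457.69199106, 201.10979057],
       [  0.        ,   0.        ,   1.        ]]), 'k1': 0.0023220401402157813, 'position': array([0.19123785, 0.02091316, 1.54257164]), 'attitude': array([ 0.2167879 ,  0.00434925, -1.620347  ])}
{'time_s': 0.1, 'qpos': array([ 1.27040311e+00,  3.00395047e-01,  1.52151782e+00,  2.52124697e-05,
        1.32069341e+00, -6.66009163e-02]), 'joint_vel': array([-0.00095913, -0.00197805, -0.00272649,  0.00062321, -0.00307931,
       -0.00134471]), 'tau': array([ 6.51384162e-04, -5.32651448e+01, -3.53277326e+01,  7.08998716e-02,
        2.35902099e-02, -1.16010588e-04]), 'ee_pos': array([0.12735148, 0.53483299, 0.2239548 ]), 'eef_rot': array([-3.14150083e+00,  1.00974898e-03,  1.33699782e+00]), 'force': array([-0.184703  ,  0.5394269 ,  0.39722096]), 'moment': array([-0.01072684,  0.01961608, -0.00598483]), 'grip_width': 0.09421970628238292}
{'camera_matrix': array([[288.78224903,   0.        , 317.34241754],
       [  0.        , 288.78224903, 197.47524355],
       [  0.        ,   0.        ,   1.        ]]), 'k1': 0.007954315179346128, 'position': array([0.05482742, 0.55249029, 0.38531299]), 'attitude': array([-2.63473587e-01,  1.18049150e-03,  1.33603393e+00])}
```

View pics/scene0.png

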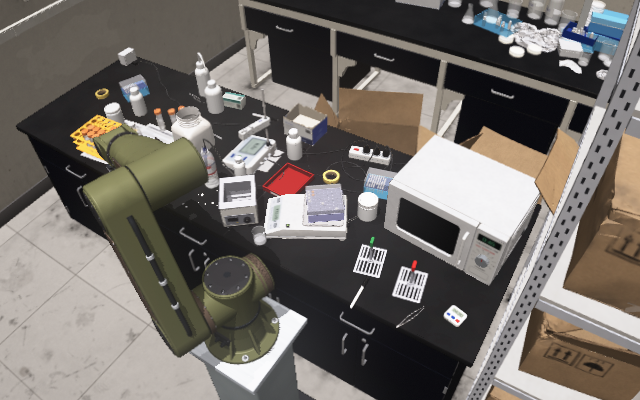

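View pics/top0.png

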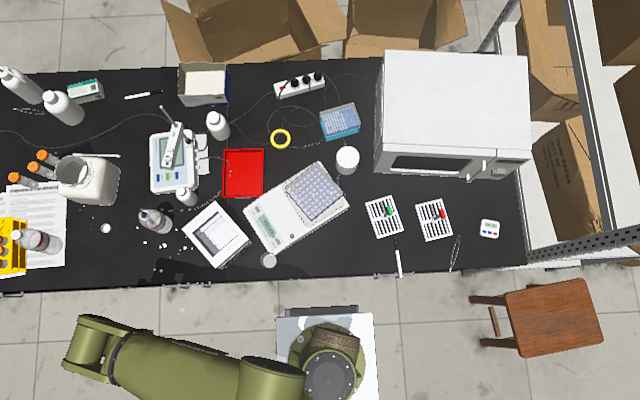

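```bash
cat > h.py <<'E'
import numpy as np, cv2
from scipy.spatial.transform import Rotation as Ro
from station import ctrl, imaging
def proj(m,P):
    R=Ro.from_euler('xyz',m['attitude']).as_matrix(); c=(np.atleast_2d(P)-m['position'])@R
    s=np.c_[c[:,0]/-c[:,2],-c[:,1]/-c[:,2]]; s=s*(1+m['k1']*(s**2).sum(1,keepdims=True))
    K=m['camera_matrix']; return s@K[:2,:2].T+K[:2,2]
def cast(m,px,z):
    px=np.asarray(px,float).reshape(-1,1,2)
    s=cv2.undistortPoints(px,m['camera_matrix'],np.array([m['k1'],0,0,0.]))[:,0]
    d=np.c_[s[:,0],-s[:,1],-np.ones(len(s))]@Ro.from_euler('xyz',m['attitude']).as_matrix().T
    return m['position']+d*((z-m['position'][2])/d[:,2])[:,None]
def hsv(im): return cv2.cvtColor(im,cv2.COLOR_RGB2HSV)
def colmask(im,c):
    h=hsv(im)
    if c=='g': return cv2.inRange(h,(45,120,60),(85,255,255))
    return cv2.inRange(h,(0,150,80),(8,255,255))|cv2.inRange(h,(172,150,80),(180,255,255))
def blobs(m,k=0):
    n,l,s,c=cv2.connectedComponentsWithStats(m); return [(s[i,4],c[i],s[i,:4],l==i) for i in range(1,n) if s[i,4]>k]
def rect(m,pts,z):
    P=cast(m,pts,z)[:,:2].astype(np.float32); (c,s,a)=cv2.minAreaRect(P*1000)
    a=np.deg2rad(a)
    if s[0]<s[1]: s=s[::-1]; a+=np.pi/2
    return np.round(c,1),np.round(s,1),round((a+np.pi/2)%np.pi-np.pi/2,3)
E
python3 - <<'E'
from h import *
for n in ['top','scene']:
    im=cv2.imread(f'pics/{n}0.png')[:,:,::-1].copy(); m=imaging.camera_model(n)
    for c in 'gr':
        for b in blobs(colmask(im,c),12):
            print(n,c,b[0],b[1].round(1),b[2],cast(m,b[1],.115)[0].round(3))
            if b[0]>600:
                ys,xs=np.nonzero(b[3]); print('tray',rect(m,np.c_[xs,ys],.024))
    if n=='top':
        g=cv2.inRange(hsv(im),(0,0,150),(180,60,255))
        for nm,(x0,x1,y0,y1),z in [('G',(362,405,190,243),.004),('R',(412,457,193,245),.004),('bath',(175,255,195,272),.11)]:
            k=np.zeros_like(g);k[y0:y1,x0:x1]=g[y0:y1,x0:x1]
            k=cv2.morphologyEx(k,cv2.MORPH_CLOSE,np.ones((5,5)))
            b=max(blobs(k),key=lambda b:b[0]); ys,xs=np.nonzero(b[3]); print(nm,b[2],rect(m,np.c_[xs,ys],z))
im=cv2.imread('pics/top0.png')
a=cv2.resize(im[150:280,170:270],None,fx=4,fy=4,interpolation=2); b=cv2.resize(im[150:280,360:460],None,fx=4,fy=4,interpolation=2)
cv2.imwrite('pics/crop1.png',np.hstack([a,b]))
E
```

```text
top g 15 [166.8 176.6] [166 174   3   6] [0.611 0.484 0.115]
top g 31 [388.8 209.8] [386 205   6  10] [ 0.465 -0.224  0.115]
top r 1974 [242.8 172.4] [222 148  42  50] [0.612 0.238 0.115]
tray (array([640. , 252.9]), array([175.4, 142.3]), np.float64(-0.051))
top r 30 [442.1 213.1] [440 209   5   9] [ 0.446 -0.391  0.115]
top r 16 [ 40.7 240.8] [ 38 235   5  11] [0.422 0.875 0.115]
G [365 195  39  44] (array([ 465.1, -224. ]), array([131.6,  98.1]), np.float64(0.257))
R [415 198  38  44] (array([ 445.9, -391.6]), array([131.6,  98.2]), np.float64(0.197))
bath [175 201  74  67] (array([404.1, 349. ]), array([190.2, 186. ]), np.float64(0.689))
scene g 29 [371.6 241. ] [370 237   5   9] [ 0.461 -0.226  0.115]
scene r 840 [288.6 180.6] [263 163  51  32] [0.561 0.189 0.115]
tray (array([638.3, 252.7]), array([174.8, 139.8]), np.float64(-0.039))
scene r 42 [413.6 264.8] [411 260   6  11] [ 0.444 -0.392  0.115]
```

View pics/crop1.png

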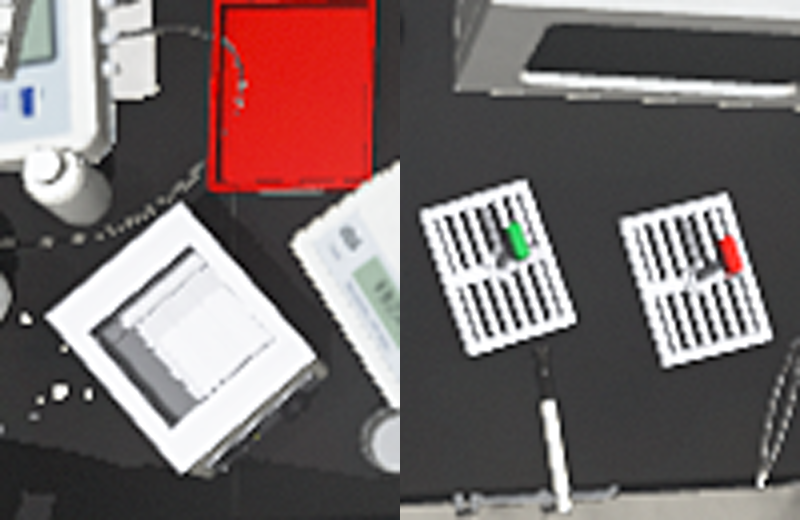

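The pictures show the bath rim corners at about (215,201), (182,229), (216,268) and (250,241), with its panel side lower right. The tray is at (243,173), the green shelf at (384,216), the red shelf at (434,219), the pen at (398,262) and the jar at (347,160). The microwave front edge runs along row 175.

```bash
cat >> h.py <<'E'
def plan(x,y,z,yaw):
    "turn to give (tool z), shift in tool axes AFTER that turn, shift before it"
    o=ctrl.get_obs(); p=o['ee_pos']; w=o['eef_rot'][2]
    d=np.array([x,y,z])-p; t=-((yaw-w+np.pi)%(2*np.pi)-np.pi)
    f=lambda a:np.array([d[0]*np.cos(a)+d[1]*np.sin(a),d[0]*np.sin(a)-d[1]*np.cos(a),-d[2]]).round(4)
    print('t',round(o['time_s'],2),'pos',p.round(4),'yaw',round(w,3),'q',o['qpos'].round(2),'F',o['force'].round(1),'w',round(o['grip_width'],4))
    print('turn',round(t,3),'shift@newyaw',f(yaw),'shift@now',f(w))
E
python3 - <<'E'
from h import *
m=imaging.camera_model('top')
c=cast(m,[(215.5,201.2),(181.7,228.7),(215.7,268.3),(250.5,241.2)],.11)[:,:2]
print(c.round(4),c.mean(0).round(4),[np.linalg.norm(c[i]-c[(i+1)%4]).round(3) for i in range(4)])
for i,j in [(2,1),(3,0)]: d=c[j]-c[i]; print('yaw',np.arctan2(d[1],d[0]).round(3))
o=cast(m,np.array([(195,248),(92,330),(172,425),(275,340)])/4+[170,150],.11)[:,:2]; print('opening',o.mean(0).round(4))
print('mw',cast(m,[(375,172),(527,180)],.252).round(3),cast(m,[(420,172)],.0).round(3))
print('box',cast(m,[(330,165),(284,190),(310,220),(347,200)],.142).round(3),'jar',cast(m,[(347,155)],.091).round(3))
print('edge',cast(m,[(398,273),(200,285)],0).round(3))
plan(.42,.12,.32,0.9)
E
```

```text
[[0.5224 0.3277]
 [0.4385 0.435 ]
 [0.3086 0.3277]
 [0.3878 0.218 ]] [0.4143 0.3271] [np.float64(0.136), np.float64(0.168), np.float64(0.135), np.float64(0.174)]
yaw 0.69
yaw 0.684
opening [0.4167 0.3268]
mw [[ 0.554 -0.17   0.252]
 [ 0.507 -0.609  0.252]] [[ 0.616 -0.364  0.   ]]
box [[ 0.615 -0.044  0.142]
 [ 0.54   0.105  0.142]
 [ 0.44   0.028  0.142]
 [ 0.498 -0.091  0.142]] jar [[ 0.662 -0.105  0.091]]
edge [[ 0.272 -0.256  0.   ]
 [ 0.265  0.404  0.   ]]
t 0.1 pos [0.1274 0.5348 0.224 ] yaw 1.337 q [ 1.27  0.3   1.52  0.    1.32 -0.07] F [-0.2  0.5  0.4] w 0.0942
turn 0.437 shift@newyaw [-0.143   0.4871 -0.096 ] shift@now [-0.3357  0.3808 -0.096 ]
```

```bash
python3 -m handwheel '[[[-0.02,0.02,-0.02,0],[-0.028,0.032,-0.012,0],[-0.03,0.034,-0.01,0],[-0.03,0.034,-0.01,0],[-0.03,0.034,-0.01,0],[-0.03,0.034,-0.01,0],[-0.03,0.034,-0.01,0],[-0.03,0.034,-0.01,0],[-0.03,0.034,0,0.1],[-0.03,0.034,0,0.14]]]' 0.08 20
python3 -m handwheel '[[[-0.03,0.02,0,0.14],[-0.03,0.01,0,0.14],[-0.035,0.005,0,0.14],[-0.035,0,0,0.14],[-0.035,-0.01,0,0.14],[-0.035,-0.015,0,0.14],[-0.03,-0.02,0,0.14],[-0.03,-0.02,0,0.14],[-0.025,-0.025,0,0.14],[-0.01,-0.03,0,0.14]]]'
python3 -c "
from h import *
plan(.446,-.392,.32,-1.374)"
```

```text
time_s: 1.1
ee_pos: [0.3771, 0.1661, 0.3177]
eef_rot: [3.14, 0.007, 1.101]
force: [1.4, -0.5, -0.3]
grip_width: 0.08
time_s: 2.1
ee_pos: [0.1641, 0.1039, 0.3164]
eef_rot: [3.134, 0.002, -0.268]
force: [1.1, -0.9, 0.2]
grip_width: 0.0799
t 2.1 pos [0.1641 0.1039 0.3164] yaw -0.268 q [ 0.38 -0.65  2.11 -0.    1.69  0.65] F [ 1.1 -0.9  0.2] w 0.0799
turn 1.106 shift@newyaw [ 0.5414 -0.1795 -0.0036] shift@now [ 0.403   0.4036 -0.0036]
```

```bash
python3 -m handwheel '[[[0,-0.02,0,0.14],[0,-0.02,0,0.14],[0,-0.02,0,0.14],[0,-0.02,0,0.14],[0,-0.02,0,0.14],[0,-0.02,0,0.14],[0,-0.02,0,0.14],[0,-0.02,0,0.14],[0.02,-0.02,0,0],[0.03,-0.01,0,0]]]'
python3 -c "
from h import *
plan(.446,-.392,.32,-1.374)"
```

```text
time_s: 3.1
ee_pos: [0.3078, 0.1742, 0.314]
eef_rot: [3.136, -0.005, -1.425]
force: [-0.0, -0.3, 0.8]
grip_width: 0.0798
t 3.1 pos [0.3078 0.1742 0.314 ] yaw -1.425 q [ 0.41 -0.21  1.85 -0.    1.51  1.84] F [-0.  -0.3  0.8] w 0.0798
turn -0.051 shift@newyaw [ 0.5823 -0.0248 -0.006 ] shift@now [ 0.5802 -0.0547 -0.006 ]
```

```bash
python3 -m handwheel '[[[0.03,-0.004,0,-0.05],[0.04,-0.004,0,0],[0.04,-0.002,0,0],[0.042,-0.002,0,0],[0.042,-0.002,0,0],[0.042,-0.002,0,0],[0.042,-0.002,0,0],[0.042,-0.002,0,0],[0.042,-0.002,0,0],[0.04,-0.002,0,0]]]'
python3 -m handwheel '[[[0.04,0,0,0],[0.04,0,0,0],[0.04,0,0,0],[0.04,0,0,0],[0.02,0,0,0],[0,0,0,0]]]'
python3 - <<'E'
from h import *
plan(.446,-.392,.21,-1.374)
m=imaging.camera_model('wrist'); im=imaging.camera('wrist'); cv2.imwrite('pics/w1.png',im[:,:,::-1])
for c in 'gr':
    for b in blobs(colmask(im,c),40):
        ys,xs=np.nonzero(b[3]); print(c,b[0],b[1].round(1),b[2],cast(m,b[1],.115)[0].round(4),rect(m,np.c_[xs,ys],.121))
E
```

```text
time_s: 4.1
ee_pos: [0.4095, -0.2315, 0.3143]
eef_rot: [3.134, -0.005, -1.371]
force: [0.6, 1.4, 0.1]
grip_width: 0.0799
time_s: 4.7
ee_pos: [0.4444, -0.4195, 0.3106]
eef_rot: [3.13, 0.0, -1.376]
force: [-0.4, 0.1, -0.2]
grip_width: 0.08
t 4.7 pos [ 0.4444 -0.4195  0.3106] yaw -1.376 q [-0.81  0.4   1.19 -0.01  1.56  0.56] F [-0.4  0.1 -0.2] w 0.08
turn -0.002 shift@newyaw [-0.0267 -0.0069  0.1006] shift@now [-0.0267 -0.0069  0.1006]
g 283 [159.9 132. ] [153 120  17  26] [ 0.4667 -0.2226  0.115 ] (array([ 467.1, -226.9]), array([29.8, 18.4]), np.float64(0.039))
r 221 [296.1 174.2] [292 162   9  25] [ 0.4476 -0.392   0.115 ] (array([ 448.9, -392. ]), array([30.2, 10. ]), np.float64(0.178))
```

View pics/w1.png

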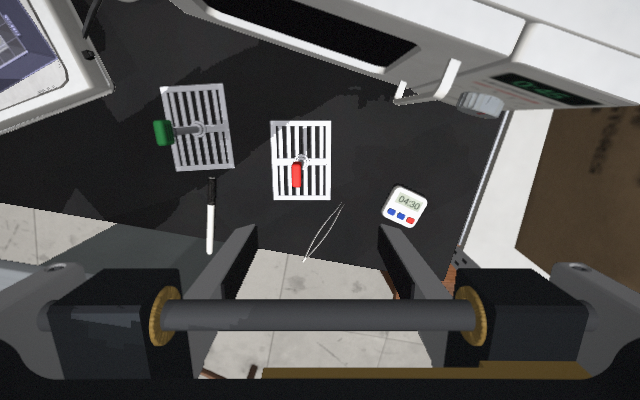

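The wrist view shows the red grip at (296,174) and the green at (160,132). Both agree with the top view to about 2 mm, so I descend on red.

```bash
python3 -m handwheel '[[[-0.013,-0.004,0.02,0],[-0.014,-0.004,0.02,0],[0,0,0.025,0],[0,0,0.02,0],[0,0,0.015,0],[0,0,0,0]]]' 0.06
python3 -c "
from h import *
plan(.447,-.392,.110,-1.377)"
```

```text
time_s: 5.35
ee_pos: [0.4457, -0.3832, 0.2085]
eef_rot: [3.131, -0.0, -1.372]
force: [-0.4, -1.0, 0.2]
grip_width: 0.0599
t 5.35 pos [ 0.4457 -0.3832  0.2085] yaw -1.372 q [-0.77  0.4   1.42 -0.01  1.32  0.6 ] F [-0.4 -1.   0.2] w 0.0599
turn 0.005 shift@newyaw [0.0089 0.0004 0.0985] shift@now [0.0089 0.0005 0.0985]
```

```bash
python3 -m handwheel '[[[0.009,0,0.02,0],[0,0,0.02,0],[0,0,0.02,0],[0,0,0.018,0],[0,0,0.01,0],[0,0,0.01,0],[0,0,0,0]]]'
python3 -c "
from h import *
plan(.447,-.392,.110,-1.377)"
python3 -m handwheel '[[[0,0,0,0],[0,0,0,0],[0,0,0,0],[0,0,0,0],[0,0,0,0]]]' 0 30
python3 -m handwheel '[[[0,0,-0.01,0],[0,0,-0.02,0],[0,0,-0.03,0],[0,0,-0.04,0],[0,0,-0.04,0],[0,0,-0.03,0]]]'
python3 -c "
from h import *
plan(.40,-.20,.285,-1.377)"
```

```text
time_s: 6.05
ee_pos: [0.449, -0.39, 0.1151]
eef_rot: [3.137, -0.007, -1.368]
force: [-0.2, -0.3, 0.2]
grip_width: 0.0603
t 6.05 pos [ 0.449  -0.39    0.1151] yaw -1.368 q [-0.77  0.5   1.5  -0.01  1.13  0.6 ] F [-0.2 -0.3  0.2] w 0.0603
turn 0.009 shift@newyaw [0.0016 0.0023 0.0051] shift@now [0.0016 0.0024 0.0051]
time_s: 6.55
ee_pos: [0.4499, -0.3906, 0.1182]
eef_rot: [3.139, -0.011, -1.368]
force: [0.2, -0.2, 0.1]
grip_width: 0.0236
time_s: 7.15
ee_pos: [0.4484, -0.3873, 0.2922]
eef_rot: [3.134, -0.003, -1.368]
force: [0.3, -0.1, -2.1]
grip_width: 0.0111
t 7.15 pos [ 0.4484 -0.3873  0.2922] yaw -1.368 q [-0.77  0.36  1.29 -0.01  1.5   0.6 ] F [ 0.3 -0.1 -2.1] w 0.0111
turn 0.009 shift@newyaw [-0.1931  0.0114  0.0072] shift@now [-0.1932  0.0096  0.0072]
```

```bash
python3 -m handwheel '[[[0,0,0.03,0],[0,0,0.04,0],[0,0,0.04,0],[0,0,0.015,0],[0,0,0.01,0],[0,0,0.005,0],[0,0,0,0]]]'; python3 -m handwheel '[[[0,0,0.005,0],[0,0,0.005,0],[0,0,0,0]]]'
```

```text
time_s: 7.85
ee_pos: [0.4494, -0.3899, 0.1587]
eef_rot: [3.142, -0.014, -1.368]
force: [-0.2, 0.1, -2.1]
grip_width: 0.0113
time_s: 8.15
ee_pos: [0.4502, -0.3907, 0.1504]
eef_rot: [-3.14, -0.017, -1.368]
force: [-0.2, -0.0, -2.4]
grip_width: 0.0112
```

```bash
for i in 1 2; do :; done; python3 -m handwheel '[[[0,0,0.005,0],[0,0,0.003,0],[0,0,0,0]]]'; python3 -m handwheel '[[[0,0,0.004,0],[0,0,0.003,0],[0,0,0,0]]]';python3 -m handwheel '[[[0,0,0.004,0],[0,0,0.003,0],[0,0,0,0]]]'
```

```text
time_s: 8.45
ee_pos: [0.4504, -0.391, 0.1423]
eef_rot: [-3.139, -0.018, -1.368]
force: [1.0, 0.7, -3.1]
grip_width: 0.0112
time_s: 8.75
ee_pos: [0.4509, -0.3916, 0.1355]
eef_rot: [-3.138, -0.02, -1.368]
force: [-0.3, 0.3, 0.1]
grip_width: 0.0114
time_s: 9.05
ee_pos: [0.4522, -0.3933, 0.1352]
eef_rot: [-3.134, -0.027, -1.368]
force: [0.8, 0.5, -2.7]
grip_width: 0.0118
```

```bash
python3 -m handwheel '[[[0,0,0,0],[0,0,0,0],[0,0,0,0],[0,0,0.01,0],[0,0,0.01,0],[0,0,0.005,0],[0,0,0,0]]]' 0.03
python3 - <<'E'
from h import *
plan(.447,-.392,.108,-1.377); print(ctrl.get_obs()['eef_rot'])
for n in ['top','scene']:
    im=imaging.camera(n)
    print(n,[(b[0],b[1].round(1)) for b in blobs(colmask(im,'r'),3)])
    if n=='scene': cv2.imwrite('pics/s2.png',cv2.resize(im[200:330,330:470,::-1],None,fx=4,fy=4))
E
```

```text
time_s: 9.75
ee_pos: [0.4522, -0.3936, 0.1066]
eef_rot: [-3.135, -0.025, -1.368]
force: [-0.1, -0.1, -0.4]
grip_width: 0.0297
t 9.75 pos [ 0.4522 -0.3936  0.1066] yaw -1.368 q [-0.77  0.51  1.51 -0.01  1.09  0.6 ] F [-0.1 -0.1 -0.4] w 0.0297
turn 0.009 shift@newyaw [-0.0026  0.0048 -0.0014] shift@now [-0.0026  0.0048 -0.0014]
[-3.13478181 -0.02516464 -1.36813373]
top [(np.int32(6), array([281. ,  87.2])), (np.int32(1976), array([242.8, 172.4])), (np.int32(6), array([494.8, 233.3])), (np.int32(16), array([ 40.7, 240.8]))]
scene [(np.int32(5), array([356., 149.])), (np.int32(42), array([414.6, 264.8])), (np.int32(4), array([457. , 320.5]))]
```

View pics/s2.png

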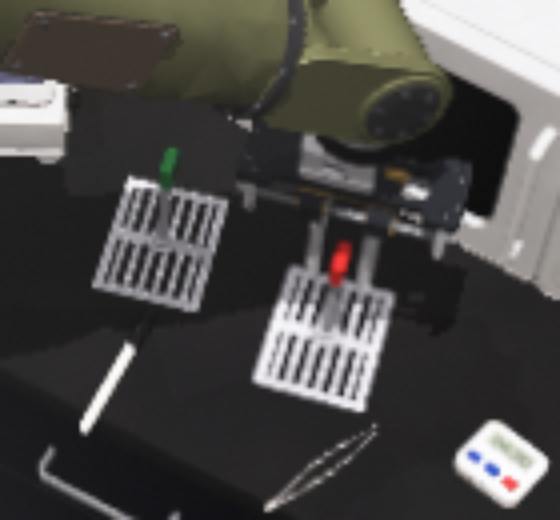

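Scene view: the red shelf stands flat with the fingers on both sides of its grip (340,262 in the crop). This time I let the fingers close fully before lifting.

```bash
python3 -m handwheel '[[[0,0,0,0],[0,0,0,0],[0,0,0,0],[0,0,0,0],[0,0,0,0],[0,0,0,0]]]' 0 40
python3 -m handwheel '[[[0,0,-0.01,0],[0,0,-0.02,0],[0,0,-0.03,0],[0,0,-0.03,0],[0,0,-0.03,0],[0,0,-0.03,0],[0,0,-0.02,0],[0,0,-0.015,0],[0,0,0,0]]]'
python3 -c "
from h import *
plan(.42,-.12,.30,-1.377);plan(.64,.253,.3,-1.616)"
```

```text
time_s: 10.45
ee_pos: [0.4528, -0.3936, 0.1089]
eef_rot: [-3.133, -0.026, -1.368]
force: [-0.1, 1.0, 0.6]
grip_width: 0.0114
time_s: 11.35
ee_pos: [0.4491, -0.389, 0.3048]
eef_rot: [-3.134, -0.029, -1.369]
force: [0.1, 0.1, -2.8]
grip_width: 0.0117
t 11.35 pos [ 0.4491 -0.389   0.3048] yaw -1.369 q [-0.77  0.34  1.28 -0.01  1.49  0.6 ] F [ 0.1  0.1 -2.8] w 0.0117
turn 0.008 shift@newyaw [-0.2696 -0.0232  0.0048] shift@now [-0.2694 -0.0255  0.0048]
t 11.35 pos [ 0.4491 -0.389   0.3048] yaw -1.369 q [-0.77  0.34  1.28 -0.01  1.49  0.6 ] F [ 0.1  0.1 -2.8] w 0.0117
turn 0.247 shift@newyaw [-0.65   -0.1617  0.0048] shift@now [-0.5906 -0.3159  0.0048]
```

```bash
python3 -m handwheel '[[[-0.015,0,0,0],[-0.03,-0.003,0,0],[-0.035,-0.003,0,0],[-0.035,-0.003,0,0],[-0.035,-0.003,0,0],[-0.035,-0.003,0,0],[-0.035,-0.003,0,0],[-0.035,-0.005,0,0.08],[-0.035,-0.015,0,0.08],[-0.035,-0.02,0,0.08]]]'
python3 -c "
from h import *
plan(.64,.253,.3,-1.616)"
```

```text
time_s: 12.35
ee_pos: [0.4447, -0.0537, 0.2886]
eef_rot: [-3.134, -0.024, -1.623]
force: [0.9, -0.4, -2.1]
grip_width: 0.0119
t 12.35 pos [ 0.4447 -0.0537  0.2886] yaw -1.623 q [-0.19  0.02  1.7  -0.02  1.41  1.44] F [ 0.9 -0.4 -2.1] w 0.0119
turn -0.007 shift@newyaw [-0.3152 -0.1812 -0.0114] shift@now [-0.3164 -0.1791 -0.0114]
```

```bash
python3 -m handwheel '[[[-0.03,-0.017,-0.002,0],[-0.034,-0.02,-0.002,0],[-0.034,-0.02,-0.002,0],[-0.034,-0.02,-0.002,0],[-0.034,-0.02,-0.002,0],[-0.034,-0.02,-0.002,0],[-0.034,-0.02,-0.002,0],[-0.034,-0.02,0,0],[-0.02,-0.012,0,0],[0,0,0,0]]]'
python3 - <<'E'
from h import *
plan(.64,.253,.16,-1.616); print(ctrl.get_obs()['eef_rot'])
m=imaging.camera_model('wrist'); im=imaging.camera('wrist'); cv2.imwrite('pics/w2.png',im[:,:,::-1])
b=max(blobs(colmask(im,'r')),key=lambda b:b[0]); ys,xs=np.nonzero(b[3]); print(b[2],rect(m,np.c_[xs,ys],.024))
E
```

```text
time_s: 13.35
ee_pos: [0.6329, 0.2417, 0.2863]
eef_rot: [3.141, -0.028, -1.622]
force: [0.2, -0.3, -2.6]
grip_width: 0.0114
t 13.35 pos [0.6329 0.2417 0.2863] yaw -1.622 q [ 0.32  0.58  0.99 -0.03  1.59  1.94] F [ 0.2 -0.3 -2.6] w 0.0114
turn -0.006 shift@newyaw [-0.0116 -0.0066  0.1263] shift@now [-0.0116 -0.0066  0.1263]
[ 3.14074526 -0.02780323 -1.62185041]
[253 106 101 119] (array([641. , 253.2]), array([173.6, 140.5]), np.float64(-0.044))
```

View pics/w2.png

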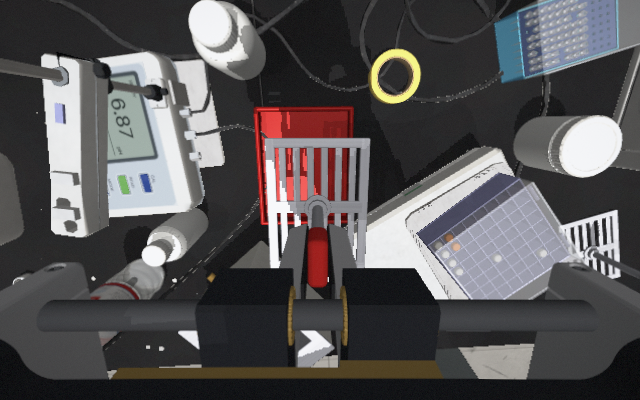

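Wrist view: the red shelf hangs level over the tray (tray at 253–353, 106–224), which confirms the tray at (0.641, 0.253). I lower it now.

```bash
python3 -m handwheel '[[[-0.006,-0.006,0.02,0],[-0.006,-0.006,0.03,0],[0,0,0.03,0],[0,0,0.03,0],[0,0,0.025,0],[0,0,0.015,0],[0,0,0,0]]]'
python3 -c "
from h import *
plan(.645,.254,.113,-1.616); print(ctrl.get_obs()['eef_rot'])"
```

```text
time_s: 14.1
ee_pos: [0.6425, 0.2409, 0.1299]
eef_rot: [3.14, -0.03, -1.627]
force: [1.0, -0.4, -2.1]
grip_width: 0.0116
t 14.1 pos [0.6425 0.2409 0.1299] yaw -1.627 q [ 0.32  0.69  1.16 -0.03  1.3   1.95] F [ 1.  -0.4 -2.1] w 0.0116
turn -0.011 shift@newyaw [-0.0132 -0.0019  0.0169] shift@now [-0.0132 -0.0018  0.0169]
[ 3.13961582 -0.0301192  -1.626817  ]
```

```bash
python3 -m handwheel '[[[-0.01,-0.002,0,0],[-0.004,0,0.004,0],[0,0,0.005,0],[0,0,0,0]]]'
python3 -m handwheel '[[[0,0,0.004,0],[0,0,0.003,0],[0,0,0,0]]]'
python3 -c "
from h import *
plan(.645,.254,.113,-1.616)"
```

```text
time_s: 14.5
ee_pos: [0.6461, 0.255, 0.1233]
eef_rot: [-3.14, -0.029, -1.628]
force: [0.3, -0.9, -2.2]
grip_width: 0.0117
time_s: 14.8
ee_pos: [0.6463, 0.2548, 0.1165]
eef_rot: [-3.139, -0.028, -1.628]
force: [-0.5, -1.6, -2.6]
grip_width: 0.012
t 14.8 pos [0.6463 0.2548 0.1165] yaw -1.628 q [ 0.33  0.72  1.15 -0.03  1.28  1.97] F [-0.5 -1.6 -2.6] w 0.012
turn -0.012 shift@newyaw [0.0009 0.0012 0.0035] shift@now [0.0009 0.0012 0.0035]
```

```bash
python3 -m handwheel '[[[0,0,0.003,0],[0,0,0.001,0],[0,0,0,0]]]'
python3 -m handwheel '[[[0,0,0.002,0],[0,0,0,0]]]'
```

```text
time_s: 15.1
ee_pos: [0.6468, 0.2546, 0.1136]
eef_rot: [-3.137, -0.028, -1.628]
force: [-0.6, 0.6, -1.8]
grip_width: 0.0115
time_s: 15.3
ee_pos: [0.6473, 0.2543, 0.1137]
eef_rot: [-3.135, -0.027, -1.628]
force: [-0.6, 0.3, -2.8]
grip_width: 0.0114
```

```bash
python3 -m handwheel '[[[0,0,0,0],[0,0,0,0],[0,0,0,0],[0,0,0,0],[0,0,0,0],[0,0,-0.01,0],[0,0,-0.03,0],[0,0,-0.04,0],[0,0,-0.04,0],[0,0,-0.04,0]]]' 0.06
python3 - <<'E'
from h import *
plan(.42,-.04,.31,-1.313); print(ctrl.get_obs()['eef_rot'])
m=imaging.camera_model('wrist'); im=imaging.camera('wrist'); cv2.imwrite('pics/w3.png',im[:,:,::-1])
E
```

```text
time_s: 16.3
ee_pos: [0.6449, 0.2582, 0.2747]
eef_rot: [3.139, -0.031, -1.628]
force: [-0.6, 0.2, -0.4]
grip_width: 0.0598
t 16.3 pos [0.6449 0.2582 0.2747] yaw -1.628 q [ 0.34  0.63  0.93 -0.03  1.59  1.97] F [-0.6  0.2 -0.4] w 0.0598
turn -0.315 shift@newyaw [ 0.2311  0.2935 -0.0353] shift@now [ 0.3106  0.2074 -0.0353]
[ 3.13878845 -0.03123519 -1.62812548]
```

View pics/w3.png

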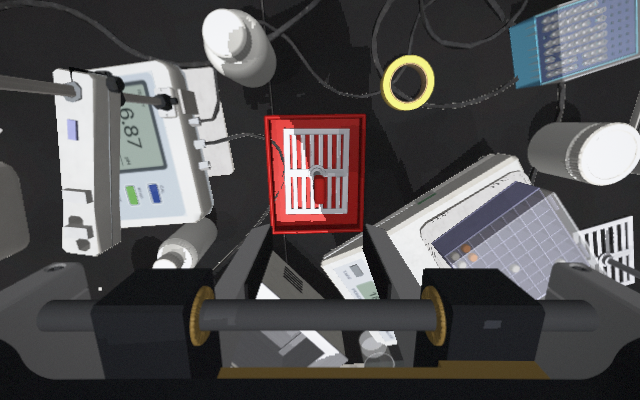

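The red shelf lies flat and centred in the tray (plate 284–350, 129–213). Now for the green one.

```bash
python3 -m handwheel '[[[0.02,0.014,-0.01,0],[0.034,0.023,-0.01,0],[0.034,0.023,-0.01,0],[0.034,0.023,-0.005,0],[0.034,0.023,0,0],[0.034,0.023,0,0],[0.034,0.023,0,0],[0.034,0.023,0,-0.1],[0.034,0.015,0,-0.1],[0.034,0.005,0,-0.115]]]'
python3 -c "
from h import *
plan(.466,-.223,.25,-1.313)"
```

```text
time_s: 17.35
ee_pos: [0.4334, -0.0636, 0.3341]
eef_rot: [-3.128, -0.031, -1.299]
force: [-0.2, 0.0, -0.4]
grip_width: 0.06
t 17.35 pos [ 0.4334 -0.0636  0.3341] yaw -1.299 q [-0.22 -0.04  1.65 -0.02  1.5   1.08] F [-0.2  0.  -0.4] w 0.06
turn 0.014 shift@newyaw [0.1625 0.0092 0.0841] shift@now [0.1623 0.0115 0.0841]
```

```bash
python3 -m handwheel '[[[0.025,0.002,0,0.014],[0.035,0.002,0,0],[0.035,0.002,0,0],[0.035,0.002,0.015,0],[0.025,0.001,0.025,0],[0,0,0.025,0],[0,0,0.02,0],[0,0,0,0]]]'
python3 - <<'E'
from h import *
plan(.466,-.223,.109,-1.313)
m=imaging.camera_model('wrist'); im=imaging.camera('wrist')
for b in blobs(colmask(im,'g'),60):
    ys,xs=np.nonzero(b[3]); print(b[0],b[1].round(1),b[2],cast(m,b[1],.115)[0].round(4),rect(m,np.c_[xs,ys],.115))
E
```

```text
time_s: 18.15
ee_pos: [0.4664, -0.2289, 0.2583]
eef_rot: [-3.119, -0.039, -1.314]
force: [-1.3, 0.3, -0.1]
grip_width: 0.0596
t 18.15 pos [ 0.4664 -0.2289  0.2583] yaw -1.314 q [-0.52  0.18  1.59 -0.01  1.33  0.79] F [-1.3  0.3 -0.1] w 0.0596
turn -0.001 shift@newyaw [-0.0058 -0.0011  0.1493] shift@now [-0.0058 -0.0011  0.1493]
296 [307.9 194. ] [303 180  11  29] [ 0.4669 -0.2242  0.115 ] (array([ 466.8, -224.4]), array([31.3, 11. ]), np.float64(0.245))
```

```bash
python3 -m handwheel '[[[-0.005,0,0.02,0],[0,0,0.03,0],[0,0,0.025,0],[0,0,0.02,0],[0,0,0.01,0],[0,0,0,0]]]'
python3 -c "
from h import *
plan(.4668,-.2243,.109,-1.32)"
```

```text
time_s: 18.8
ee_pos: [0.4734, -0.2283, 0.1629]
eef_rot: [-3.106, -0.051, -1.312]
force: [-1.2, 0.2, 0.1]
grip_width: 0.0601
t 18.8 pos [ 0.4734 -0.2283  0.1629] yaw -1.312 q [-0.51  0.27  1.71 -0.01  1.1   0.8 ] F [-1.2  0.2  0.1] w 0.0601
turn 0.008 shift@newyaw [-0.0055  0.0054  0.0539] shift@now [-0.0055  0.0054  0.0539]
```

```bash
python3 -m handwheel '[[[-0.008,0.007,0.01,0],[0,0,0.02,0],[0,0,0.02,0],[0,0,0.006,0]]]' 0.03
python3 -c "
from h import *
plan(.4668,-.2243,.107,-1.32); print(ctrl.get_obs()['eef_rot'])"
```

```text
time_s: 19.2
ee_pos: [0.4707, -0.226, 0.113]
eef_rot: [-3.097, -0.06, -1.311]
force: [-0.0, -0.4, 0.7]
grip_width: 0.0319
t 19.2 pos [ 0.4707 -0.226   0.113 ] yaw -1.311 q [-0.51  0.33  1.77 -0.01  0.97  0.81] F [-0.  -0.4  0.7] w 0.0319
turn 0.009 shift@newyaw [-0.0026  0.0034  0.006 ] shift@now [-0.0026  0.0034  0.006 ]
[-3.09732072 -0.05960887 -1.31143978]
```

```bash
python3 -m handwheel '[[[-0.0025,0.003,0.004,0],[0,0,0,0],[0,0,0,0],[0,0,0,0],[0,0,0,0],[0,0,0,0]]]' 0 30
python3 -m handwheel '[[[0,0,-0.01,0],[0,0,-0.02,0],[0,0,-0.03,0],[0,0,-0.04,0],[0,0,-0.04,0],[0,0,-0.04,0],[0,0,-0.02,0]]]'
python3 -c "
from h import *
plan(.42,-.02,.31,-1.313); print(ctrl.get_obs()['eef_rot'])"
```

```text
time_s: 19.8
ee_pos: [0.4688, -0.2247, 0.1132]
eef_rot: [-3.093, -0.062, -1.312]
force: [0.7, -0.0, -2.3]
grip_width: 0.0116
time_s: 20.5
ee_pos: [0.4539, -0.2144, 0.3204]
eef_rot: [-3.099, -0.059, -1.312]
force: [-0.1, -0.8, -2.4]
grip_width: 0.0119
t 20.5 pos [ 0.4539 -0.2144  0.3204] yaw -1.312 q [-0.51  0.09  1.55 -0.01  1.43  0.8 ] F [-0.1 -0.8 -2.4] w 0.0119
turn 0.001 shift@newyaw [-0.1966 -0.0168  0.0104] shift@now [-0.1965 -0.0171  0.0104]
[-3.09866463 -0.05933623 -1.31151724]
```

```bash
cat >> h.py <<'E'
B=np.array([.415,.327]); BY=.687
def plan(x,y,z,yaw):
    o=ctrl.get_obs(); p=o['ee_pos']; e=o['eef_rot']; w=e[2]
    d=np.array([x,y,z])-p; t=-((yaw-w+np.pi)%(2*np.pi)-np.pi)
    f=lambda a:(Ro.from_euler('xyz',[e[0],e[1],w]).as_matrix()@Ro.from_euler('z',a).as_matrix()).T.dot(d).round(4)
    print('t',round(o['time_s'],2),'pos',p.round(4),'rpy',e.round(3),'F',o['force'].round(1),'M',o['moment'].round(2),'w',round(o['grip_width'],4))
    c,s=np.cos(BY),np.sin(BY); b=np.array([[c,s],[-s,c]])@(p[:2]-B)
    print('turn',round(t,3),'shift@newyaw',f(t),'shift@now',f(0),'TCP in bath mm',(b*1000).round(1))
def bplan(bx,by,z):
    c,s=np.cos(BY),np.sin(BY); q=B+np.array([[c,-s],[s,c]])@[bx/1000,by/1000]; plan(q[0],q[1],z,BY-np.pi/2)
E
python3 -m handwheel '[[[-0.02,-0.001,0,0],[-0.034,-0.002,0,0],[-0.035,-0.002,0,0],[-0.035,-0.002,0,0],[-0.035,-0.002,0,0],[-0.035,-0.002,0,0],[-0.02,0,0,-0.12],[-0.02,0,0,-0.13],[-0.03,0,0,-0.13],[-0.04,0,0,-0.05]]]'
python3 -c "
from h import *
bplan(-40,0,.32)"
```

```text
time_s: 21.5
ee_pos: [0.3598, 0.0782, 0.3093]
eef_rot: [-3.124, -0.083, -0.872]
force: [-0.3, 1.1, -2.5]
grip_width: 0.0121
t 21.5 pos [0.3598 0.0782 0.3093] rpy [-3.124 -0.083 -0.872] F [-0.3  1.1 -2.5] M [0.06 0.21 0.02] w 0.0121
turn 0.011 shift@newyaw [-0.1559 -0.1609 -0.0207] shift@now [-0.154  -0.1627 -0.0207] TCP in bath mm [-200.5 -157.3]
```

```bash
python3 -m handwheel '[[[-0.012,-0.012,-0.002,0.01],[-0.02,-0.02,-0.003,0],[-0.022,-0.023,-0.003,0],[-0.022,-0.023,-0.003,0],[-0.022,-0.023,-0.003,0],[-0.022,-0.023,-0.003,0],[-0.02,-0.023,-0.003,0],[-0.014,-0.016,0,0]]]'
python3 - <<'E'
from h import *
bplan(-40,0,.32)
m=imaging.camera_model('wrist'); im=imaging.camera('wrist'); cv2.imwrite('pics/w4.png',im[:,:,::-1])
E
```

```text
time_s: 22.3
ee_pos: [0.3814, 0.3108, 0.3258]
eef_rot: [-3.116, -0.087, -0.88]
force: [-0.3, 0.0, -1.9]
grip_width: 0.0124
t 22.3 pos [0.3814 0.3108 0.3258] rpy [-3.116 -0.087 -0.88 ] F [-0.3  0.  -1.9] M [0.   0.21 0.04] w 0.0124
turn 0.004 shift@newyaw [0.0083 0.0039 0.0065] shift@now [0.0083 0.004  0.0065] TCP in bath mm [-36.2   8.8]
```

View pics/w4.png

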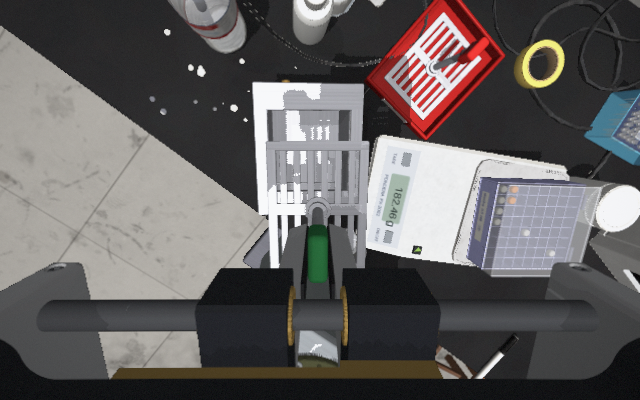

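Wrist view: the bath's back rim corners are at (254,83) and (362,84). The held plate's far edge runs from (268,141) to (370,141). I measure both.

Run:
```python
from h import *
m=imaging.camera_model('wrist'); im=imaging.camera('wrist')
g=cv2.cvtColor(im,cv2.COLOR_RGB2GRAY).astype(int)
# horizontal edge profiles: rim row 100..130 and plate rows 150..185
for r in (95,115,130): d=np.diff(g[r]); print(r,[(int(i),int(d[i])) for i in np.nonzero(abs(d)>25)[0] if 240<i<385])
for c in (262,300,340,365): d=np.diff(g[:,c]); print('col',c,[(int(i),int(d[i])) for i in np.nonzero(abs(d)>25)[0] if 70<i<230])
c,s=np.cos(BY),np.sin(BY); T=np.array([[c,s],[-s,c]])
f=lambda px,z: ((cast(m,px,z)[:,:2]-B)@T.T*1000).round(1).tolist()
print('rim back corners (84,+-69):',f([(254,83),(362,84.5)],.11))
print('plate far corners',f([(267,141),(369.5,141)],.213),f([(267,141),(369.5,141)],.217))
print('pred px',proj(m,[[*(B+T.T@[.084,y]),.11] for y in(.069,-.069)]+[[*(B+T.T@[x,y]),.11] for x in(.052,-.052) for y in (.053,-.053)]).round(1).tolist())
```

```text
95 [(252, 28), (253, 108), (254, 69), (282, -69), (306, 54), (320, -70), (364, -102), (365, -33)]
115 [(253, 53), (254, 110), (255, 43), (267, -131), (272, 37), (273, 30), (285, 31), (286, 64), (299, -81), (339, -78), (350, 65), (351, -26), (352, 42), (363, -107), (364, -35)]
130 [(254, 94), (255, 108), (267, -67), (268, -68), (269, -33), (273, 56), (285, 30), (286, 66), (300, -64), (310, 56), (312, -75), (316, 57), (321, -65), (324, 55), (329, -74), (338, -31), (339, -63), (349, 40), (351, 37), (362, -58), (363, -89)]
col 262 [(81, 40), (82, 108), (83, 61), (214, -56), (215, -41)]
col 300 [(82, 81), (83, 126), (89, -70), (109, -38), (110, -29), (111, 48), (127, 63), (140, -112), (141, 35), (149, -28), (150, 97), (159, -37), (164, -66), (183, 35), (191, 28), (192, 52), (202, -28), (203, 58), (214, -32), (224, -66), (225, -65)]
col 340 [(83, 56), (84, 83), (110, -71), (140, 60), (141, 35), (150, 28), (203, 28), (219, -32)]
col 365 [(84, 32), (140, 101), (141, 39), (225, 27)]
rim back corners (84,+-69): [[89.1, 68.2], [89.4, -64.7]]
plate far corners [[24.8, 46.6], [24.8, -49.9]] [[25.0, 46.3], [25.0, -48.9]]
pred px [[253.5, 87.4], [365.2, 89.2], [267.8, 115.0], [351.8, 115.6], [270.7, 196.3], [349.3, 195.0]]
```

```bash
sed -i 's/^B=.*/B=np.array([.4189,.3302]); BY=.687/' h.py; python3 -c "
from h import *
bplan(24,10.3,.24)"
```

```text
t 22.4 pos [0.3813 0.3109 0.3251] rpy [-3.117 -0.086 -0.879] F [-0.2 -0.5 -1.9] M [0.02 0.14 0.02] w 0.012
turn 0.005 shift@newyaw [-0.0087 -0.0632  0.0862] shift@now [-0.0084 -0.0632  0.0862] TCP in bath mm [-41.3   8.9]
```

```bash
python3 -m handwheel '[[[-0.001,-0.012,0.01,0.005],[-0.002,-0.02,0.018,0],[-0.003,-0.02,0.02,0],[-0.002,-0.011,0.02,0],[0,0,0.015,0],[0,0,0,0]]]'; python3 -c "
from h import *
bplan(24,10.3,.23)"
```

```text
time_s: 23.0
ee_pos: [0.4327, 0.3514, 0.2441]
eef_rot: [-3.114, -0.088, -0.885]
force: [-1.0, -0.2, -1.2]
grip_width: 0.012
t 23.0 pos [0.4327 0.3514 0.2441] rpy [-3.114 -0.088 -0.885] F [-1.  -0.2 -1.2] M [-0.01  0.23  0.03] w 0.012
turn -0.001 shift@newyaw [-0.0039  0.0005  0.0138] shift@now [-0.0039  0.0005  0.0138] TCP in bath mm [24.1  7.6]
```

```bash
python3 -m handwheel '[[[-0.003,0,0.006,0],[0,0,0.006,0],[0,0,0.005,0],[0,0,0.004,0]]]' 0 15; python3 -c "
from h import *
bplan(14,10.3,.222)"
```

```text
time_s: 23.4
ee_pos: [0.4327, 0.3521, 0.2252]
eef_rot: [-3.11, -0.088, -0.886]
force: [-0.7, -0.0, -1.4]
grip_width: 0.0116
t 23.4 pos [0.4327 0.3521 0.2252] rpy [-3.11  -0.088 -0.886] F [-0.7 -0.  -1.4] M [-0.01  0.21 -0.05] w 0.0116
turn -0.002 shift@newyaw [-0.0024  0.0107  0.0027] shift@now [-0.0024  0.0107  0.0027] TCP in bath mm [24.6  8.2]
```

```bash
python3 -m handwheel '[[[-0.002,0.006,0.004,0],[0,0.006,0.004,0],[0,0.006,0.004,0],[0,0.006,0.004,0],[0,0.006,0.004,0],[0,0,0,0]]]'
python3 - <<'E'
from h import *
bplan(-10,10.3,.20)
im=imaging.camera('wrist'); cv2.imwrite('pics/w5.png',im[60:300,180:460,::-1])
E
```

```text
time_s: 24.0
ee_pos: [0.4107, 0.3331, 0.2096]
eef_rot: [-3.098, -0.09, -0.887]
force: [-1.4, 0.3, -0.4]
grip_width: 0.012
t 24.0 pos [0.4107 0.3331 0.2096] rpy [-3.098 -0.09  -0.887] F [-1.4  0.3 -0.4] M [0.18 0.56 0.14] w 0.012
turn -0.004 shift@newyaw [-0.0037  0.0059  0.009 ] shift@now [-0.0037  0.0059  0.009 ] TCP in bath mm [-4.5  7.4]
```

View pics/w5.png

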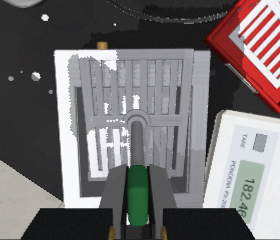

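```bash
python3 -m handwheel '[[[-0.002,0.005,0.004,0],[-0.001,0.005,0.004,0],[0,0.005,0.004,0],[0,0.005,0.004,0],[0,0.005,0.005,0],[0,0.004,0.005,0]]]'
python3 - <<'E'
from h import *
bplan(-38,10,.185)
im=imaging.camera('scene'); cv2.imwrite('pics/s5.png',cv2.resize(im[150:250,190:290,::-1],None,fx=5,fy=5,interpolation=2))
E
```

```text
time_s: 24.65
ee_pos: [0.3897, 0.3151, 0.1832]
eef_rot: [-3.094, -0.093, -0.889]
force: [-2.6, -1.8, 3.9]
grip_width: 0.0119
t 24.65 pos [0.3897 0.3151 0.1832] rpy [-3.094 -0.093 -0.889] F [-2.6 -1.8  3.9] M [-0.16  0.51 -0.16] w 0.0119
turn -0.005 shift@newyaw [-0.003   0.0058 -0.0024] shift@now [-0.003   0.0058 -0.0024] TCP in bath mm [-32.1   6.8]
```

View pics/s5.png

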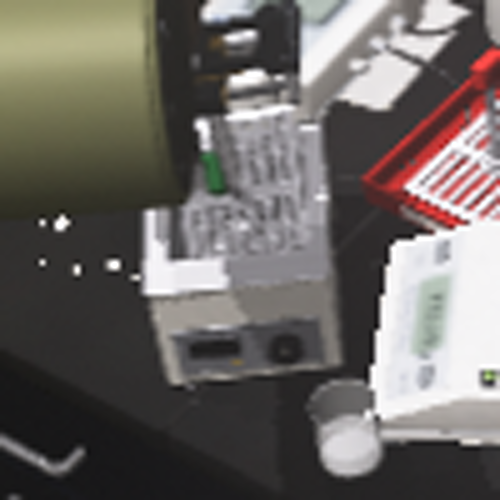

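Scene crop: the shelf is leaning with its low end inside the mouth at the panel side and its high end over the back rim. I measure the tilt from the wrist view.

Run:
```python
from h import *
im=imaging.camera('wrist'); m=imaging.camera_model('wrist'); cv2.imwrite('pics/w6.png',cv2.resize(im[20:270,220:420,::-1],None,fx=3,fy=2.4,interpolation=2))
np.save('m6.npy',np.r_[m['position'],m['attitude']])
```

```text
(no output)
```

View pics/w6.png

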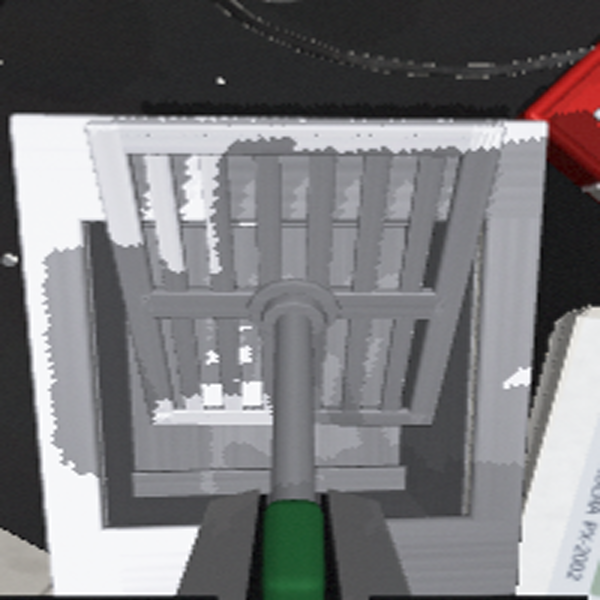

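The view is clear. The plate's far edge runs from (88,123) to (503,125) and its near edge from (149,425) to (433,425), with the near edge inside the opening (103–470, down to 527).

```bash
cat > ed.py <<'E'
from h import *
def edges(pairs,m,ox=220,oy=20,fx=3,fy=2.4):
    c,s=np.cos(BY),np.sin(BY); T=np.array([[c,s,0],[-s,c,0],[0,0,1]])
    out=[]
    for a,b in pairs:
        px=[(a[0]/fx+ox,a[1]/fy+oy),(b[0]/fx+ox,b[1]/fy+oy)]
        P=cast(m,px,m['position'][2]-1); r=P-m['position']
        # equal camera depth: scale so the separation is 96 mm
        k=.096/np.linalg.norm(r[0]-r[1]) if True else 0
        Rm=Ro.from_euler('xyz',m['attitude']).as_matrix(); r=r/(-(r@Rm[:,2]))[:,None]
        k=.096/np.linalg.norm(r[0]-r[1]); Q=m['position']+k*r-[*B,0]
        out.append((Q@T.T*1000)); print(out[-1].round(1).tolist())
    d=out[0].mean(0)-out[1].mean(0); print('len',np.linalg.norm(d).round(1),'tilt deg',np.degrees(np.arctan2(d[2],d[0])).round(1),'ctr',((out[0].mean(0)+out[1].mean(0))/2).round(1))
E
python3 - <<'E'
from ed import *
v=np.load('m6.npy'); m=imaging.camera_model('wrist'); m['position']=v[:3]; m['attitude']=v[3:]
edges([((88,123),(503,125)),((149,425),(433,425))],m)
c,s=np.cos(BY),np.sin(BY);T=np.array([[c,s],[-s,c]])
px=[(a/3+220,b/2.4+20) for a,b in [(82,222),(484,222),(103,527),(470,517)]]
print('opening (should be +-52,+-53)',((cast(m,px,.11)[:,:2]-B)@T.T*1000).round(1).tolist())
print('px rows: pred opening',proj(m,[[*(B+T.T@[x,y]),.11] for x in(.052,-.052) for y in (.053,-.053)]).round(1).tolist())
plan(.4,.3,.2,0)
E
```

```text
[[78.9, 47.8, 128.3], [77.8, -47.8, 137.4]]
[[-26.1, 42.9, 57.3], [-26.6, -52.7, 66.3]]
len 126.6 tilt deg 34.2 ctr [26.  -2.5 97.3]
opening (should be +-52,+-53) [[52.7, 53.2], [52.8, -53.1], [-51.4, 53.3], [-51.9, -53.4]]
px rows: pred opening [[247.7, 113.4], [381.2, 113.5], [254.8, 240.2], [376.3, 235.5]]
t 24.75 pos [0.3895 0.3149 0.1828] rpy [-3.095 -0.093 -0.889] F [-1.7 -1.3  0.3] M [-0.31  0.64 -0.1 ] w 0.0118
turn -0.889 shift@newyaw [ 0.012   0.0156 -0.0155] shift@now [ 0.0197  0.0005 -0.0155] TCP in bath mm [-32.5   6.8]
```

```bash
python3 -m handwheel '[[[0,0,0,0],[0,0,-0.002,0],[-0.002,0.002,-0.002,0.02],[-0.003,0.005,0,0.027],[0,0.008,0,0],[0,0.008,0,0],[0,0.008,0,0],[0,0.006,0,0],[0,0.003,0,0]]]' 0 40
python3 - <<'E'
from h import *
bplan(-72,10,.15)
im=imaging.camera('wrist'); m=imaging.camera_model('wrist'); cv2.imwrite('pics/w7.png',cv2.resize(im[20:270,220:420,::-1],None,fx=3,fy=2.4,interpolation=2))
np.save('m7.npy',np.r_[m['position'],m['attitude']])
E
```

```text
time_s: 25.65
ee_pos: [0.3517, 0.2942, 0.1838]
eef_rot: [-3.09, -0.091, -0.938]
force: [4.0, 3.0, -4.7]
grip_width: 0.0117
t 25.65 pos [0.3517 0.2942 0.1838] rpy [-3.09  -0.091 -0.938] F [ 4.   3.  -4.7] M [ 0.77 -0.75  0.34] w 0.0117
turn -0.054 shift@newyaw [ 0.0016 -0.0012  0.0342] shift@now [ 0.0015 -0.0013  0.0342] TCP in bath mm [-74.8  14.8]
```

View pics/w7.png

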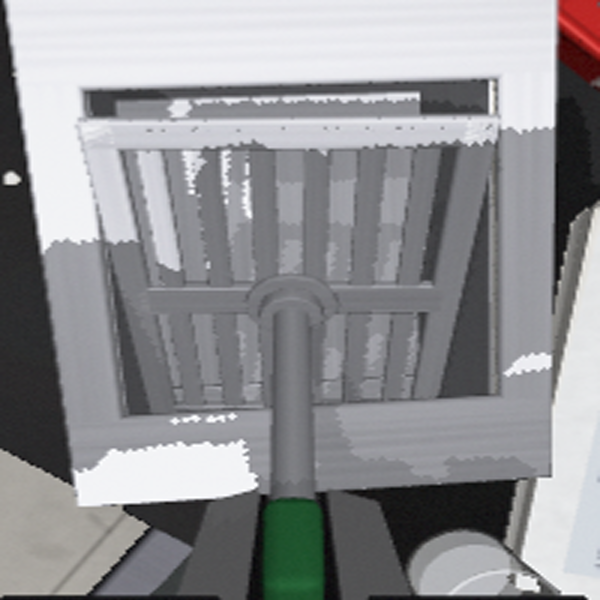

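The low end is now under the front rim (rim edge at row 410 hides it). The far edge runs from (78,122) to (498,119) and clears the back rim edge at row 82. That was my twelfth picture, so from here I work by numbers.

Run:
```python
from ed import *
v=np.load('m7.npy'); m=imaging.camera_model('wrist'); m['position']=v[:3]; m['attitude']=v[3:]
edges([((78,122),(498,119)),((78,122),(498,119))],m)
c,s=np.cos(BY),np.sin(BY);T=np.array([[c,s],[-s,c]])
px=[(a/3+220,b/2.4+20) for a,b in [(78,82),(500,78),(122,415),(500,396)]]
print('opening',((cast(m,px,.11)[:,:2]-B)@T.T*1000).round(1).tolist())
for z in (.125,.13,.135): print(z,((cast(m,[(78/3+220,122/2.4+20),(498/3+220,119/2.4+20)],z)[:,:2]-B)@T.T*1000).round(1).tolist())
```

```text
[[38.4, 52.4, 132.3], [34.0, -43.1, 140.9]]
[[38.4, 52.4, 132.3], [34.0, -43.1, 140.9]]
len 0.0 tilt deg 0.0 ctr [ 36.2   4.7 136.6]
opening [[54.6, 54.0], [52.4, -53.9], [-51.5, 53.4], [-52.3, -53.6]]
0.125 [[40.0, 53.3], [37.1, -48.3]]
0.13 [[38.9, 52.7], [36.2, -46.7]]
0.135 [[37.9, 52.1], [35.2, -45.0]]
```

```bash
python3 -m handwheel '[[[0.002,-0.002,0.002,0],[0.002,-0.001,0.003,0]]]'; python3 -c "
from h import *
bplan(-72.5,10.8,.156)"
```

```text
time_s: 25.9
ee_pos: [0.3569, 0.2924, 0.1795]
eef_rot: [-3.09, -0.091, -0.937]
force: [-0.2, -0.1, -2.1]
grip_width: 0.0117
t 25.9 pos [0.3569 0.2924 0.1795] rpy [-3.09  -0.091 -0.937] F [-0.2 -0.1 -2.1] M [-0.08  0.31  0.06] w 0.0117
turn -0.054 shift@newyaw [-0.0029  0.0017  0.0233] shift@now [-0.0028  0.0019  0.0233] TCP in bath mm [-71.9  10.1]
```

Free of contact now (force is just the weight). I lower it vertically.

```bash
python3 -m handwheel '[[[0,0,0.006,0],[-0.001,0,0.006,0],[-0.001,0.001,0.006,0],[-0.001,0.001,0.004,0]]]'; python3 -c "
from h import *
bplan(-72.5,10.5,.15)"
```

```text
time_s: 26.3
ee_pos: [0.3566, 0.2923, 0.1557]
eef_rot: [-3.091, -0.092, -0.938]
force: [2.0, -11.2, 41.5]
grip_width: 0.0115
t 26.3 pos [0.3566 0.2923 0.1557] rpy [-3.091 -0.092 -0.938] F [  2.  -11.2  41.5] M [-2.32 -0.5  -0.12] w 0.0115
turn -0.054 shift@newyaw [-0.0009  0.0005  0.0056] shift@now [-0.0008  0.0006  0.0056] TCP in bath mm [-72.2  10.2]
```

It has landed: the low corner is on the ledge at z ≈ 26. I ease off, soften the grip and swing it flat about the low end.

```bash
python3 -m handwheel '[[[0,0,-0.003,0],[0,0,0,0],[0,-0.004,0,0],[0,-0.006,0,-0.01],[0,-0.006,0,-0.005]]]' 0 12; python3 -c "
from h import *
bplan(-52,10,.156)"
```

```text
time_s: 26.8
ee_pos: [0.3693, 0.3024, 0.1585]
eef_rot: [-3.093, -0.092, -0.922]
force: [-0.0, 1.0, -2.4]
grip_width: 0.0119
t 26.8 pos [0.3693 0.3024 0.1585] rpy [-3.093 -0.092 -0.922] F [-0.   1.  -2.4] M [-0.04  0.42  0.04] w 0.0119
turn -0.038 shift@newyaw [-0.0003 -0.0039  0.0026] shift@now [-0.0004 -0.0038  0.0026] TCP in bath mm [-56.  10.]
```

```bash
cat > prof.py <<'E'
from h import *
im=imaging.camera('wrist'); cv2.imwrite('pics/wl.png',im[:,:,::-1]); g=cv2.cvtColor(im,cv2.COLOR_RGB2GRAY)
o=cv2.cvtColor(cv2.imread('pics/w7.png'),cv2.COLOR_BGR2GRAY)
# rod+collar template (tool-fixed view) from w7 bath picture: find the collar row by matching collar patch
o=cv2.resize(o,(200,250)); t=o[92:115,82:113]
best=[]
for sc in np.arange(.85,1.1,.03):
    tt=cv2.resize(t,None,fx=sc,fy=sc); r=cv2.matchTemplate(g[60:230,290:345],tt,cv2.TM_CCOEFF_NORMED); _,v,_,p=cv2.minMaxLoc(r); best.append((round(v,3),round(sc,2),p[0]+290+tt.shape[1]//2,p[1]+60+tt.shape[0]//2))
print(sorted(best)[-3:], 'ref lean34 row',20+103)
gs=cv2.GaussianBlur(g,(1,3),0).astype(int)
for c in (265,285,345,370): d=gs[2:,c]-gs[:-2,c]; print(c,[(i+1,int(d[i])) for i in range(40,215) if abs(d[i])>22 and abs(d[i])==abs(d[max(0,i-2):i+3]).max()])
E
python3 prof.py
```

```text
[(0.771, np.float64(1.06), 318, 129), (0.796, np.float64(1.0), 318, 129), (0.796, np.float64(1.03), 319, 129)] ref lean34 row 123
265 [(75, -86), (88, -64), (104, 40), (121, -68), (171, 23), (203, 23), (214, -32)]
285 [(74, -71), (77, 58), (88, -53), (184, 65), (187, -63), (213, -48)]
345 [(73, -80), (76, 64), (79, -72), (139, 23), (143, -26), (193, -31), (203, 25), (209, -50)]
370 [(73, -104), (76, 100), (79, -70), (88, -42), (166, -28)]
```

```bash
python3 -m handwheel '[[[0,0.004,0.002,0],[0,0.002,0.003,0],[0,0,0.002,0]]]'; python3 -c "
from h import *
bplan(-52,10,.154)"; python3 prof.py
```

```text
time_s: 27.15
ee_pos: [0.3664, 0.2993, 0.1512]
eef_rot: [-3.09, -0.092, -0.922]
force: [1.3, 0.9, -0.2]
grip_width: 0.012
t 27.15 pos [0.3664 0.2993 0.1512] rpy [-3.09  -0.092 -0.922] F [ 1.3  0.9 -0.2] M [ 0.35 -0.21  0.05] w 0.012
turn -0.038 shift@newyaw [-0.0003 -0.0083 -0.0025] shift@now [-0.0006 -0.0083 -0.0025] TCP in bath mm [-60.2   9.4]
[(0.82, np.float64(0.97), 319, 128), (0.82, np.float64(1.0), 318, 126), (0.837, np.float64(1.03), 319, 126)] ref lean34 row 123
265 [(66, -99), (73, 65), (85, -44), (104, 29), (121, -69), (212, -45)]
285 [(66, -97), (73, 64), (85, -34), (159, -24), (199, 23), (200, 23), (211, -47)]
345 [(65, -98), (68, 44), (73, 62), (82, -65), (190, -25), (198, 25), (207, -59), (215, 46)]
370 [(64, -105), (72, 103), (81, -66), (85, -42), (166, -26), (214, 53)]
```

```bash
python3 -m handwheel '[[[0,-0.005,0.001,0],[0,-0.005,0.001,0],[0,-0.005,0.001,-0.005],[0,-0.005,0.001,0]]]'; python3 -c "
from h import *
bplan(-29,10,.147)"; python3 prof.py
```

```text
time_s: 27.6
ee_pos: [0.3828, 0.3113, 0.1471]
eef_rot: [-3.095, -0.093, -0.916]
force: [-2.4, -1.4, -1.1]
grip_width: 0.012
t 27.6 pos [0.3828 0.3113 0.1471] rpy [-3.095 -0.093 -0.916] F [-2.4 -1.4 -1.1] M [-0.23  0.69  0.06] w 0.012
turn -0.032 shift@newyaw [-0.0017 -0.0109  0.0004] shift@now [-0.0021 -0.0108  0.0004] TCP in bath mm [-39.9   8.3]
[(0.819, np.float64(0.94), 317, 132), (0.824, np.float64(1.0), 317, 131), (0.833, np.float64(0.97), 317, 131)] ref lean34 row 123
265 [(45, 138), (97, -69), (104, -26), (113, 42), (120, -43)]
285 [(45, 130), (84, -59), (87, 56), (90, -52), (95, -26), (98, 44), (105, 58), (168, -24), (184, 69), (195, -69)]
345 [(44, 141), (83, -60), (95, -44), (194, -30)]
370 [(44, 141), (81, -62), (94, -41), (161, -24)]
```

```bash
python3 -m handwheel '[[[0,-0.005,0.001,0],[0,-0.005,0.001,0],[-0.001,-0.005,0.001,-0.008],[-0.001,-0.005,0.001,0]]]'; python3 -c "
from h import *
bplan(-14,10,.143)"; python3 prof.py
```

```text
time_s: 28.05
ee_pos: [0.3992, 0.3259, 0.1432]
eef_rot: [-3.097, -0.093, -0.908]
force: [-6.7, -5.7, 1.1]
grip_width: 0.0119
t 28.05 pos [0.3992 0.3259 0.1432] rpy [-3.097 -0.093 -0.908] F [-6.7 -5.7  1.1] M [-1.33  1.24 -0.03] w 0.0119
turn -0.024 shift@newyaw [-0.0008 -0.004   0.0003] shift@now [-0.0009 -0.0039  0.0003] TCP in bath mm [-18.    9.2]
[(0.542, np.float64(0.88), 331, 141), (0.568, np.float64(0.91), 317, 142), (0.568, np.float64(0.97), 317, 143)] ref lean34 row 123
265 [(80, 154), (131, -89), (183, 24)]
285 [(80, 122), (85, 50), (88, -47), (130, -29), (177, 52), (187, 58)]
345 [(45, 25), (79, 144), (84, -54), (128, -31)]
370 [(48, 24), (49, 24), (56, -38), (79, 149), (83, -49), (128, -32)]
```

```bash
python3 -m handwheel '[[[0,-0.001,0.003,0],[0,-0.003,0.003,0],[-0.001,-0.004,0.002,-0.008],[0,-0.003,0.001,0]]]'; python3 -c "
from h import *
bplan(-3,10,.135)"
```

```text
time_s: 28.5
ee_pos: [0.408, 0.333, 0.1368]
eef_rot: [-3.1, -0.095, -0.899]
force: [-9.1, -8.8, 8.1]
grip_width: 0.012
t 28.5 pos [0.408  0.333  0.1368] rpy [-3.1   -0.095 -0.899] F [-9.1 -8.8  8.1] M [-1.72  1.83 -0.23] w 0.012
turn -0.015 shift@newyaw [-0.0011 -0.0036  0.0019] shift@now [-0.0012 -0.0036  0.0019] TCP in bath mm [-6.7  9.1]
```

```bash
python3 -m handwheel '[[[0,0.001,0.001,0],[0,0,0.001,0],[0,0,0.001,0]]]' 0 5; python3 -c "
from h import *
bplan(0,10,.132)"; python3 prof.py
```

```text
time_s: 28.8
ee_pos: [0.409, 0.3335, 0.1362]
eef_rot: [-3.094, -0.096, -0.9]
force: [-2.8, -3.1, 5.2]
grip_width: 0.0117
t 28.8 pos [0.409  0.3335 0.1362] rpy [-3.094 -0.096 -0.9  ] F [-2.8 -3.1  5.2] M [-0.52  0.7  -0.02] w 0.0117
turn -0.016 shift@newyaw [-0.0016 -0.0054  0.0043] shift@now [-0.0017 -0.0054  0.0043] TCP in bath mm [-5.6  8.8]
[(0.337, np.float64(0.91), 308, 214), (0.354, np.float64(0.85), 309, 216), (0.357, np.float64(0.88), 308, 214)] ref lean34 row 123
265 [(99, 150), (151, -81), (196, 23)]
285 [(93, 39), (100, 60), (149, -30), (193, 79)]
345 [(99, 91), (148, -31), (191, 25)]
370 [(62, 25), (99, 92), (148, -35)]
```

```bash
python3 -m handwheel '[[[0,-0.002,0.002,-0.005],[0,-0.002,0.002,-0.005],[-0.001,-0.002,0.002,-0.006],[0,0,0.001,0]]]'; python3 -c "
from h import *
bplan(2,9,.132)"
```

```text
time_s: 29.25
ee_pos: [0.4149, 0.3389, 0.1314]
eef_rot: [-3.091, -0.096, -0.884]
force: [-0.5, 0.5, 0.2]
grip_width: 0.0005
t 29.25 pos [0.4149 0.3389 0.1314] rpy [-3.091 -0.096 -0.884] F [-0.5  0.5  0.2] M [-0.    0.19 -0.01] w 0.0005
turn 0.0 shift@newyaw [ 0.0003  0.0003 -0.0006] shift@now [ 0.0003  0.0003 -0.0006] TCP in bath mm [2.4 9.2]
```

The fingers have come off the grip (width 0). Before moving I locate the green grip and plate with all the cameras.

```bash
cat > loc.py <<'E'
from h import *
c,s=np.cos(BY),np.sin(BY);T=np.array([[c,s,0],[-s,c,0],[0,0,1]])
rays=[]
for n in ['wrist','top','scene']:
    m=imaging.camera_model(n); im=imaging.camera(n); cv2.imwrite(f'pics/loc_{n}.png',im[:,:,::-1])
    for b in blobs(colmask(im,'g'),6):
        P=cast(m,b[1],.134)[0]; q=T@(P-[*B,0])*1000
        if abs(q[:2]).max()<150: print(n,b[0],b[1].round(1),b[2],'bath at z134',q.round(1));
E
python3 loc.py
```

```text
scene 10 [233.4 189.5] [233 187   2   6] bath at z134 [-18.1  10.7 134. ]
```

Run:
```python
from h import *
for n in ['wrist','scene','top']:
    im=cv2.imread(f'pics/loc_{n}.png')[:,:,::-1].copy(); h=hsv(im)
    for b in blobs(cv2.inRange(h,(40,70,25),(90,255,255)),8): print(n,b[0],b[1].round(0),b[2])
m=imaging.camera_model('wrist'); o=ctrl.get_obs(); R=Ro.from_euler('xyz',o['eef_rot']).as_matrix()
print('tcp px',proj(m,[o['ee_pos'],o['ee_pos']+R@[0,0,.019]]).round(0))
c,s=np.cos(BY),np.sin(BY);T=np.array([[c,s],[-s,c]])
print('seated grip at bath(0,0) z.134 & top .147 px',proj(m,[[*B,.134],[*B,.147],[*(B+T.T@[-.02,0]),.14],[*(B+T.T@[.02,0]),.14]]).round(0).tolist())
ms=imaging.camera_model('scene'); print('scene px seated',proj(ms,[[*B,.134],[*B,.147]]).round(0).tolist())
g=cv2.cvtColor(cv2.imread('pics/loc_wrist.png'),cv2.COLOR_BGR2GRAY).astype(int)
print(cv2.resize(g[60:300,220:420].astype(np.uint8),(25,20),interpolation=cv2.INTER_AREA))
```

```text
wrist 62 [318. 283.] [317 268   2  31]
wrist 11 [317. 331.] [315 330   6   2]
wrist 47 [498. 373.] [492 368  11   8]
scene 20 [234.  94.] [226  92  18   4]
scene 22 [232. 100.] [224  99  16   4]
scene 25 [234. 190.] [232 186   4   9]
scene 59 [488. 242.] [482 237  13  10]
top 110 [81. 83.] [67 78 30 11]
top 36 [86. 95.] [73 92 26  7]
top 21 [167. 176.] [166 173   3   7]
tcp px [[316. 250.]
 [316. 237.]]
seated grip at bath(0,0) z.134 & top .147 px [[332.0, 254.0], [335.0, 263.0], [333.0, 289.0], [334.0, 225.0]]
scene px seated [[236.0, 186.0], [236.0, 183.0]]
[[ 40  40  40  40  40  39  41  42  42  42  42  43  44  44  43  45  45  45
   43  42  42  42  42  44  48]
 [ 39  39  39  39  39  40  41  42  43  55  42  33  28  31  33  34  39  41
   41  46  40  46  47  42  41]
 [ 40  39  39  40  41  41  34  35  35  35  34  26  27  26  26  26  26  26
   26  25  26  26  25  25  28]
 [ 41  40  40  40  39  32  31  81  50  25  26  26  26  26  27  26  26  26
   26  26  26  25  25  24  30]
 [183 182 181 180 177 174 173 160 138 123 120 119 119 118 117 115 115 114
  113 112 112 111 110 110 109]
 [248 248
[... 866 characters left out ...]
83 233 187 130  90 119 132 139 129 128
  113  67  68  73 113 165 164]
 [116 143 145 111  74 117 132 154 188 168  93  80  52  88  98 137 127 127
  102  67  68  68 107 150 149]
 [105 145 157 124  74 112 133 130 132 108  87  76  50  88  89 136 126 126
   91  68  68  68 113 147 147]
 [110 234 245 166  74 108 135 128 127  90  87  74  51  88  88 110 125 125
   84  68  68  68 118 142 147]
 [118 244 136  77  40  49  58  59  57  44  45  50  43  44  44  53  63  63
   47  38  38  38 106 141 142]
 [ 94 152  21  21  21  21  21  21  21  21  20  36  41  21  20  21  21  21
   21  21  21  20  39 133 139]
 [ 77  23  20  20  20  21  20  20  21  20  21  51  54  26  21  21  21  20
   21  20  21  20  21  51 143]]
```

The wrist camera sees the grip through the closed fingers. It is on their −x side, so the shelf is still leaning about 10° and resting against the fingers. I back the fingers off slowly towards +x so it comes down with them.

```bash
python3 -m handwheel '[[[0,-0.002,0,0],[0,-0.002,0,0],[0,-0.002,0,0],[0,-0.002,0,0],[0,-0.002,0,0],[0,-0.002,0,0]]]'; python3 -c "
from h import *
bplan(30,9,.132)"; python3 loc.py
```

```text
time_s: 30.0
ee_pos: [0.4247, 0.347, 0.1321]
eef_rot: [-3.091, -0.096, -0.884]
force: [-0.0, 1.0, 0.5]
grip_width: 0.0006
t 30.0 pos [0.4247 0.347  0.1321] rpy [-3.091 -0.096 -0.884] F [-0.   1.   0.5] M [-0.04  0.22 -0.01] w 0.0006
turn -0.0 shift@newyaw [ 0.0003 -0.0148  0.0009] shift@now [ 0.0002 -0.0148  0.0009] TCP in bath mm [15.1  9.3]
wrist 112 [317.3 340.7] [314 331   8  19] bath at z134 [-46.6   8.9 134. ]
scene 9 [233.4 189.2] [233 187   2   5] bath at z134 [-16.7  10.5 134. ]
```

```bash
python3 -m handwheel '[[[0,-0.006,0,0],[0,-0.006,-0.005,0],[0,0,-0.02,0],[0,0,-0.03,0],[0,0,-0.03,0],[0,0,-0.02,0]]]' 0.04
cat > tri.py <<'E'
from loc import *
E
sed -i 's/inRange(h,(45,120,60)/inRange(h,(45,110,35)/' h.py
cat > loc.py <<'E'
from h import *
c,s=np.cos(BY),np.sin(BY);T=np.array([[c,s,0],[-s,c,0],[0,0,1]]); L=[]
for n in ['wrist','top','scene']:
    m=imaging.camera_model(n); im=imaging.camera(n); cv2.imwrite(f'pics/loc_{n}.png',im[:,:,::-1])
    for b in blobs(colmask(im,'g'),6):
        q=[(T@(cast(m,b[1],z)[0]-[*B,0])*1000).round(1)[:2].tolist() for z in (.11,.134,.16)]
        if max(map(abs,q[1]))<150: print(n,b[0],b[1].round(1),b[2],'bath xy at z110,134,160',q)
E
python3 loc.py; python3 -c "
from h import *
bplan(0,0,.2)"
```

```text
time_s: 30.75
ee_pos: [0.424, 0.3599, 0.2393]
eef_rot: [-3.096, -0.096, -0.884]
force: [-0.2, -0.2, -0.5]
grip_width: 0.0396
wrist 422 [319.3 256. ] [314 238  12  37] bath xy at z110,134,160 [[-39.0, 4.4], [-28.3, 6.8], [-16.8, 9.5]]
top 30 [216.1 239.7] [213 236   7   8] bath xy at z110,134,160 [[-18.8, 10.2], [-24.8, 8.4], [-31.2, 6.5]]
scene 13 [233.5 189.2] [233 186   2   7] bath xy at z110,134,160 [[8.2, 13.7], [-16.7, 10.5], [-43.7, 7.0]]
t 30.9 pos [0.4241 0.3598 0.2379] rpy [-3.095 -0.096 -0.884] F [-0.4 -0.3 -0.4] M [-0.09  0.23  0.01] w 0.0397
turn -0.0 shift@newyaw [0.0159 0.0247 0.0385] shift@now [0.0159 0.0247 0.0385] TCP in bath mm [22.9 19.6]
```

Triangulating puts the grip at bath (−26, 7.5, 139 mm), so the shelf leans about 14°. The low end has slid off the front ledge and the plate is wedged, stable, between that ledge's face and the back wall. I'll regrip, lift the low end back over the ledge and lay it down biased to the front wall.

```bash
python3 -m handwheel '[[[0.006,0.015,0.005,0],[0.006,0.018,0.01,0],[0,0.015,0.018,0],[0,0,0.018,0],[0,0,0.01,0]]]' 0.045; python3 loc.py; python3 -c "
from h import *
bplan(-25,8,.14)"
```

```text
time_s: 31.4
ee_pos: [0.3992, 0.315, 0.1696]
eef_rot: [-3.101, -0.096, -0.884]
force: [0.4, 0.5, 0.5]
grip_width: 0.045
wrist 864 [302.6 234.6] [294 209  18  52] bath xy at z110,134,160 [[-36.6, 6.4], [-27.9, 7.4], [-18.4, 8.5]]
scene 13 [233.5 189.2] [233 186   2   7] bath xy at z110,134,160 [[8.2, 13.7], [-16.7, 10.5], [-43.7, 7.0]]
t 31.55 pos [0.3996 0.3156 0.171 ] rpy [-3.1   -0.096 -0.884] F [ 0.4 -0.8 -0.3] M [-0.04  0.15  0.01] w 0.0451
turn 0.0 shift@newyaw [-0.01    0.0021  0.0302] shift@now [-0.01    0.0021  0.0302] TCP in bath mm [-24.2   1. ]
```

```bash
python3 -m handwheel '[[[-0.007,0.001,0.005,0],[-0.003,0.001,0.01,0],[0,0.001,0.012,0],[0,0,0.005,0]]]'; python3 -c "
from h import *
bplan(-26,8,.138)"
```

```text
time_s: 31.95
ee_pos: [0.3941, 0.3215, 0.1373]
eef_rot: [-3.097, -0.096, -0.883]
force: [0.2, -0.8, 0.8]
grip_width: 0.0448
t 31.95 pos [0.3941 0.3215 0.1373] rpy [-3.097 -0.096 -0.883] F [ 0.2 -0.8  0.8] M [-0.05  0.16  0.04] w 0.0448
turn 0.001 shift@newyaw [ 0.0011  0.0013 -0.0006] shift@now [ 0.0011  0.0013 -0.0006] TCP in bath mm [-24.7   9. ]
```

```bash
python3 -m handwheel '[[[0.001,0.001,0,0],[0,0,0,0],[0,0,0,0],[0,0,0,0],[0,0,0,0],[0,0,0,0],[0,0,0,0]]]' 0 40; python3 -c "
from h import *
bplan(-26,8,.157)"
```

```text
time_s: 32.65
ee_pos: [0.3939, 0.3201, 0.1369]
eef_rot: [-3.097, -0.095, -0.883]
force: [0.4, 0.3, -1.5]
grip_width: 0.0116
t 32.65 pos [0.3939 0.3201 0.1369] rpy [-3.097 -0.095 -0.883] F [ 0.4  0.3 -1.5] M [0.31 0.31 0.04] w 0.0116
turn 0.0 shift@newyaw [ 0.0019 -0.0006 -0.02  ] shift@now [ 0.0019 -0.0006 -0.02  ] TCP in bath mm [-25.7   8. ]
```

Gripped. I lift vertically by about 20 mm.

```bash
python3 -m handwheel '[[[0,0,-0.003,0],[0.001,0,-0.005,0],[0,0,-0.005,0],[0.001,0,-0.005,0],[0,0,-0.003,0]]]'; python3 -c "
from h import *
bplan(-36,8,.158)"
```

```text
time_s: 33.15
ee_pos: [0.3932, 0.3192, 0.1595]
eef_rot: [-3.097, -0.096, -0.883]
force: [-0.2, 0.4, -1.7]
grip_width: 0.0121
t 33.15 pos [0.3932 0.3192 0.1595] rpy [-3.097 -0.096 -0.883] F [-0.2  0.4 -1.7] M [-0.06  0.27  0.03] w 0.0121
turn 0.0 shift@newyaw [-0.0004  0.0092  0.0011] shift@now [-0.0004  0.0092  0.0011] TCP in bath mm [-26.8   7.8]
```

```bash
python3 -m handwheel '[[[0,0.004,0,0],[0,0.004,0,0],[0,0.002,0,0],[0,0.001,0,0]]]'; python3 -c "
from h import *
bplan(-36,8,.150)"
```

```text
time_s: 33.55
ee_pos: [0.3841, 0.3116, 0.1597]
eef_rot: [-3.096, -0.096, -0.883]
force: [3.0, 2.5, -2.2]
grip_width: 0.0116
t 33.55 pos [0.3841 0.3116 0.1597] rpy [-3.096 -0.096 -0.883] F [ 3.   2.5 -2.2] M [ 0.72 -0.64  0.04] w 0.0116
turn 0.0 shift@newyaw [-0.0012 -0.0022  0.0098] shift@now [-0.0012 -0.0022  0.0098] TCP in bath mm [-38.7   7.7]
```

```bash
python3 -m handwheel '[[[0,-0.001,0.002,0],[0,0,0.003,0],[0,0,0.002,0]]]'; python3 -c "
from h import *
bplan(-36,8,.150)"; python3 -m handwheel '[[[0,0,0.002,0],[0,0,0.001,0]]]'
```

```text
time_s: 33.85
ee_pos: [0.3855, 0.3118, 0.1522]
eef_rot: [-3.097, -0.096, -0.883]
force: [-0.8, 0.3, -2.7]
grip_width: 0.0118
t 33.85 pos [0.3855 0.3118 0.1522] rpy [-3.097 -0.096 -0.883] F [-0.8  0.3 -2.7] M [0.   0.32 0.01] w 0.0118
turn 0.0 shift@newyaw [-0.0012 -0.0014  0.0022] shift@now [-0.0012 -0.0014  0.0022] TCP in bath mm [-37.5   7. ]
time_s: 34.05
ee_pos: [0.3862, 0.3119, 0.1493]
eef_rot: [-3.096, -0.096, -0.884]
force: [0.7, 0.4, 10.9]
grip_width: 0.0115
```

```bash
python3 -m handwheel '[[[0,-0.001,0,0],[0,-0.003,0.001,0],[0,-0.003,0.001,0],[0,-0.003,0.001,0]]]' 0 14; python3 -c "
from h import *
bplan(-26,8,.145)"; python3 -m handwheel '[[[0,-0.002,0.002,0],[0,-0.002,0.001,0]]]';python3 -c "
from h import *
bplan(-20,8,.142)"
```

```text
time_s: 34.45
ee_pos: [0.3948, 0.3188, 0.1468]
eef_rot: [-3.095, -0.095, -0.884]
force: [-0.2, -0.6, -0.4]
grip_width: 0.0119
t 34.45 pos [0.3948 0.3188 0.1468] rpy [-3.095 -0.095 -0.884] F [-0.2 -0.6 -0.4] M [ 0.06  0.4  -0.03] w 0.0119
turn -0.0 shift@newyaw [-0.0017  0.0002  0.0017] shift@now [-0.0017  0.0002  0.0017] TCP in bath mm [-25.9   6.5]
time_s: 34.65
ee_pos: [0.3993, 0.3219, 0.1444]
eef_rot: [-3.093, -0.096, -0.884]
force: [0.6, 1.1, 1.0]
grip_width: 0.012
t 34.65 pos [0.3993 0.3219 0.1444] rpy [-3.093 -0.096 -0.884] F [0.6 1.1 1. ] M [ 0.13  0.32 -0.03] w 0.012
turn -0.0 shift@newyaw [-0.0022 -0.0004  0.0022] shift@now [-0.0022 -0.0004  0.0022] TCP in bath mm [-20.5   6. ]
```

```bash
python3 -m handwheel '[[[-0.001,0,0.002,0],[-0.001,0,0.002,0]]]';python3 -c "
from h import *
bplan(-20,8,.142)"; python3 -m handwheel '[[[0,0.002,0,0],[0,0.001,0,0]]]';python3 -c "
from h import *
bplan(-20,8,.142)"
```

```text
time_s: 34.85
ee_pos: [0.401, 0.3244, 0.1424]
eef_rot: [-3.086, -0.098, -0.884]
force: [6.0, -0.1, 10.8]
grip_width: 0.0121
t 34.85 pos [0.401  0.3244 0.1424] rpy [-3.086 -0.098 -0.884] F [ 6.  -0.1 10.8] M [-0.27 -0.88  0.12] w 0.0121
turn -0.001 shift@newyaw [-0.0012  0.0025  0.0001] shift@now [-0.0012  0.0025  0.0001] TCP in bath mm [-17.5   6.8]
time_s: 35.05
ee_pos: [0.3998, 0.3231, 0.1429]
eef_rot: [-3.082, -0.098, -0.885]
force: [2.1, 3.4, 1.9]
grip_width: 0.0119
t 35.05 pos [0.3998 0.3231 0.1429] rpy [-3.082 -0.098 -0.885] F [2.1 3.4 1.9] M [ 0.63 -0.25  0.1 ] w 0.0119
turn -0.001 shift@newyaw [-0.0014  0.0008  0.0007] shift@now [-0.0014  0.0008  0.0007] TCP in bath mm [-19.2   6.7]
```

```bash
python3 -m handwheel '[[[0,-0.003,0.002,0],[0,-0.003,0.002,0],[0,-0.002,0.001,0]]]';python3 -c "
from h import *
bplan(-10,8,.138)"; python3 -m handwheel '[[[0,-0.003,0.002,0],[0,-0.002,0.002,0],[0,0.001,0.001,0]]]';python3 -c "
from h import *
bplan(-5,8,.134)"
```

```text
time_s: 35.35
ee_pos: [0.4071, 0.3284, 0.1384]
eef_rot: [-3.082, -0.098, -0.885]
force: [1.4, 0.9, 2.3]
grip_width: 0.0123
t 35.35 pos [0.4071 0.3284 0.1384] rpy [-3.082 -0.098 -0.885] F [1.4 0.9 2.3] M [ 0.15  0.1  -0.04] w 0.0123
turn -0.001 shift@newyaw [-0.0019 -0.0003  0.0002] shift@now [-0.0019 -0.0003  0.0002] TCP in bath mm [-10.3   6.1]
time_s: 35.65
ee_pos: [0.4125, 0.3316, 0.1342]
eef_rot: [-3.079, -0.099, -0.885]
force: [4.9, -1.2, 14.7]
grip_width: 0.0122
t 35.65 pos [0.4125 0.3316 0.1342] rpy [-3.079 -0.099 -0.885] F [ 4.9 -1.2 14.7] M [-0.16 -0.64  0.04] w 0.0122
turn -0.001 shift@newyaw [-0.0029  0.001  -0.0001] shift@now [-0.0029  0.001  -0.0001] TCP in bath mm [-4.   5.2]
```

```bash
python3 -m handwheel '[[[-0.003,-0.001,0,0],[-0.002,-0.001,0.001,0],[0,0,0.002,0]]]';python3 -c "
from h import *
bplan(-2,9,.132)"; python3 loc.py
```

```text
time_s: 35.95
ee_pos: [0.4132, 0.3356, 0.1336]
eef_rot: [-3.077, -0.104, -0.885]
force: [-0.9, -7.4, 19.2]
grip_width: 0.0124
t 35.95 pos [0.4132 0.3356 0.1336] rpy [-3.077 -0.104 -0.885] F [-0.9 -7.4 19.2] M [-1.25 -0.   -0.1 ] w 0.0124
turn -0.001 shift@newyaw [-0.0014  0.0011  0.0014] shift@now [-0.0014  0.0011  0.0014] TCP in bath mm [-1.   7.8]
wrist 1248 [317.5 253.8] [307 224  22  60] bath xy at z110,134,160 [[-13.4, 4.5], [-3.4, 7.0], [7.3, 9.7]]
```

Run:
```python
from h import *
for n in ['w4','loc_wrist','wl']:
    im=cv2.imread(f'pics/{n}.png')[:,:,::-1].copy(); print(n,[(b[0],b[1].round(1),b[2]) for b in blobs(colmask(im,'g'),200)])
# predicted seam rows: flat plate front/back bar inner edges under the present pose
g=cv2.GaussianBlur(cv2.cvtColor(cv2.imread('pics/loc_wrist.png'),cv2.COLOR_BGR2GRAY),(3,3),0).astype(int)
m=imaging.camera_model('wrist'); c,s=np.cos(BY),np.sin(BY);T=np.array([[c,s],[-s,c]])
w=lambda x,y,z:[*(B+T.T@[x/1000,y/1000]),z/1000]
print('pred seated collar(0,0,30), far edge rim(52,0,110), crossbar +-3 at z30:',proj(m,[w(-2,0,30),w(52,0,110),w(2,-30,30),w(-6,-30,30),w(50,-30,30),w(-52,-30,30)]).round(0).tolist())
for c in (275,295,350,360): d=g[2:,c]-g[:-2,c]; print(c,[(i+1,int(d[i])) for i in range(60,235) if abs(d[i])>15 and abs(d[i])==abs(d[max(0,i-2):i+3]).max()])
```

```text
w4 [(np.int32(1125), array([317.3, 253.6]), array([307, 225,  22,  58], dtype=int32))]
loc_wrist [(np.int32(1248), array([317.5, 253.8]), array([307, 224,  22,  60], dtype=int32))]
wl [(np.int32(933), array([317.6, 275.9]), array([307, 252,  22,  47], dtype=int32))]
pred seated collar(0,0,30), far edge rim(52,0,110), crossbar +-3 at z30: [[313.0, 210.0], [324.0, 159.0], [344.0, 205.0], [344.0, 213.0], [345.0, 155.0], [343.0, 258.0]]
275 [(99, 69), (108, 51), (111, 34), (114, -36), (157, -31), (206, 41)]
295 [(78, 101), (107, 95), (157, -26), (169, 17), (184, 48), (187, -49), (194, 61), (226, -105), (227, -105)]
350 [(107, 90), (156, -30), (214, -19)]
360 [(108, 93), (157, -40), (167, 17)]
```

The grip sits in the wrist view exactly where it was when held flat, so the shelf is level lengthways. It presses on the ledges with about 19 N. I release by opening the fingers in small steps.

```bash
python3 -m handwheel '[[[0,0,-0.001,0],[0,0,0,0]]]' 0.0135; python3 -m handwheel '[[[0,0,0,0],[0,0,0,0]]]' 0.015; python3 -m handwheel '[[[0.001,0,0,0],[0.001,0,0,0]]]' 0.017;python3 -m handwheel '[[[0.001,0,0,0],[0.001,0,0,0]]]' 0.02; python3 loc.py | grep wrist; python3 -m handwheel '[[[0.001,0,0,0],[0.001,0,0,0]]]' 0.026; python3 -m handwheel '[[[0.001,0,0,0],[0,0,0,0]]]' 0.034;  python3 loc.py;python3 -c "
from h import *
bplan(-2,0,.132)"
```

```text
time_s: 36.3
ee_pos: [0.413, 0.3351, 0.1339]
eef_rot: [-3.079, -0.104, -0.885]
force: [0.4, -0.3, 1.7]
grip_width: 0.0133
time_s: 36.5
ee_pos: [0.4127, 0.3348, 0.1331]
eef_rot: [-3.081, -0.104, -0.885]
force: [1.4, -1.5, 1.3]
grip_width: 0.0152
time_s: 36.7
ee_pos: [0.4136, 0.3331, 0.1325]
eef_rot: [-3.082, -0.104, -0.885]
force: [0.8, -0.6, -0.1]
grip_width: 0.017
time_s: 36.9
ee_pos: [0.4148, 0.3313, 0.1324]
eef_rot: [-3.083, -0.103, -0.885]
force: [-0.1, -0.4, -0.2]
grip_width: 0.0199
wrist 1205 [323.5 250.7] [312 221  24  60] bath xy at z110,134,160 [[-12.5, -3.8], [-2.7, -0.8], [8.0, 2.5]]
time_s: 37.25
ee_pos: [0.4161, 0.3298, 0.1328]
eef_rot: [-3.083, -0.103, -0.885]
force: [0.2, -0.3, 0.2]
grip_width: 0.0257
time_s: 37.45
ee_pos: [0.4168, 0.329, 0.133]
eef_rot: [-3.083, -0.103, -0.885]
force: [0.3, -0.6, 0.5]
grip_width: 0.0336
wrist 1166 [322.8 249.8] [311 221  24  59] bath xy at z110,134,160 [[-11.9, -6.4], [-2.2, -3.5], [8.4, -0.3]]
scene 10 [236.5 185. ] [236 183   2   5] bath xy at z110,134,160 [[29.9, 1.8], [4.6, -1.2], [-22.9, -4.4]]
t 37.6 pos [0.4167 0.3291 0.1329] rpy [-3.083 -0.103 -0.885] F [-0.7 -0.5  0.5] M [-0.1   0.19 -0.03] w 0.0336
turn -0.001 shift@newyaw [ 0.0004 -0.0003  0.001 ] shift@now [ 0.0004 -0.0003  0.001 ] TCP in bath mm [-2.4  0.5]
```

```bash
python3 -m handwheel '[[[0,0,0,0],[0,0,0,0],[0,0,-0.005,0],[0,0,-0.015,0],[-0.001,0,-0.02,0],[-0.001,0,-0.03,0],[0,0,-0.04,0],[0,0,-0.04,0]]]' 0.055
python3 - <<'E'
import loc
from h import *
bplan(0,0,.3)
m=imaging.camera_model('wrist'); g=cv2.GaussianBlur(cv2.cvtColor(cv2.imread('pics/loc_wrist.png'),cv2.COLOR_BGR2GRAY),(3,3),0).astype(int)
c,s=np.cos(BY),np.sin(BY);T=np.array([[c,s],[-s,c]])
w=lambda x,y,z:[*(B+T.T@[x/1000,y/1000]),z/1000]
print('pred if seated at (-2,-3): grip top corners',proj(m,[w(x-2,y-3,121+26) for x in(15,-15) for y in (6,-6)]).round(0).tolist(),'collar',proj(m,[w(-2,-3,32)]).round(0).tolist())
E
```

```text
time_s: 38.4
ee_pos: [0.3968, 0.336, 0.2831]
eef_rot: [-3.093, -0.103, -0.884]
force: [0.4, 0.3, 0.2]
grip_width: 0.0547
wrist 309 [322.8 186.7] [317 173  12  29] bath xy at z110,134,160 [[-5.8, -6.7], [-1.5, -3.7], [3.2, -0.5]]
top 34 [213.6 231.7] [210 228   9   8] bath xy at z110,134,160 [[6.1, -0.2], [-0.3, -1.8], [-7.1, -3.5]]
scene 9 [236.4 184.8] [236 183   2   5] bath xy at z110,134,160 [[31.2, 2.0], [5.8, -1.0], [-21.6, -4.2]]
t 38.55 pos [0.3976 0.3367 0.2841] rpy [-3.087 -0.103 -0.884] F [-0.1 -0.1 -1.1] M [0.   0.17 0.  ] w 0.0552
turn -0.001 shift@newyaw [ 0.0201 -0.0131 -0.0132] shift@now [ 0.0201 -0.0131 -0.0132] TCP in bath mm [-12.3  18.5]
pred if seated at (-2,-3): grip top corners [[318.0, 177.0], [329.0, 177.0], [318.0, 205.0], [329.0, 204.0]] collar [[314.0, 176.0]]
```

Run:
```python
from h import *
m=imaging.camera_model('wrist'); im=imaging.camera('wrist'); g=cv2.cvtColor(im,cv2.COLOR_RGB2GRAY).astype(int)
c,s=np.cos(BY),np.sin(BY);T=np.array([[c,s],[-s,c]])
w=lambda x,y,z:[*(B+T.T@[x/1000,y/1000]),z/1000]
for x in (40,25,-15,-35):
    p=proj(m,[w(x,y,30) for y in (45,-50.7)]); q=proj(m,[w(x,y,110) for y in (53,-53)])
    r=int(p[0,1].round()); d=np.diff(g[r]); print('x',x,'row',r,'pred plate edges',p[:,0].round(0),'wall top',proj(m,[w(x,53,30),w(x,-53,30)])[:,0].round(0),[(int(i),int(d[i])) for i in np.nonzero(abs(d)>14)[0] if p[0,0]-25<i<p[1,0]+25])
# plate white-bar ends along a column: bar inner edges
it=imaging.camera('top'); mt=imaging.camera_model('top')
b=[b for b in blobs(colmask(it,'r'),3)]; print([(x[0],x[1].round(1)) for x in b if 215<x[1][0]<270 and 140<x[1][1]<205])
P=cast(mt,[(243,172)],.004)
k=cv2.inRange(hsv(it),(0,0,120),(180,90,255)); kk=np.zeros_like(k); kk[148:198,224:264]=k[148:198,224:264]; kk=cv2.morphologyEx(kk,cv2.MORPH_CLOSE,np.ones((5,5)))
bb=max(blobs(kk),key=lambda b:b[0]); ys,xs=np.nonzero(bb[3]); print('red plate',rect(mt,np.c_[xs,ys],.008))
```

```text
x 40 row 147 pred plate edges [280. 346.] wall top [274. 348.] [(255, 57), (256, 117), (257, 33), (269, -22), (270, -130), (271, -24), (273, 15), (274, 45), (275, 18), (279, -16), (280, 24), (285, -19), (286, 17), (289, -17), (293, 16), (294, 29), (295, 67), (301, -38), (302, -25), (303, 70), (307, 16), (310, -47), (311, -18), (312, 69), (315, -85), (320, 34), (321, 62), (322, -84), (324, -20), (325, 25), (339, -24), (341, 19), (346, -78), (359, 39), (362, 40)]
x 25 row 158 pred plate edges [280. 346.] wall top [274. 348.] [(256, 98), (257, 105), (270, -122), (271, -26), (272, -18), (274, 39), (275, 29), (279, -15), (280, 17), (288, 62), (289, 28), (292, -42), (293, -22), (294, 71), (301, -38), (302, -31), (303, 68), (310, -32), (311, -64), (312, 28), (313, 66), (316, 15), (319, -40), (320, -57), (322, 20), (325, 15), (329, -17), (331, 16), (334, 16), (337, -24), (339, -21), (340, 50), (345, -42), (346, -53), (358, 15), (359, 56), (360, -32), (361, 34), (362, 27)]
x -15 row 186 pred plate edges [281. 346.] wall top [275. 347.] [(257, 84), (258, 116), (271, -112), (272, -42), (273, -1
[... 589 characters left out ...]
2, -20), (306, -31), (307, 29), (311, -20), (314, 15), (315, -31), (316, -36), (317, -43), (318, 23), (328, 36), (329, 24), (332, -48), (333, 51), (336, 15), (337, -36), (340, 33), (345, -88), (358, 56), (359, -38), (360, 38), (361, 17)]
[(np.int32(919), array([242.1, 171.6])), (np.int32(52), array([238.1, 164. ])), (np.int32(11), array([244., 163.])), (np.int32(13), array([247.5, 164. ])), (np.int32(12), array([251. , 164.5])), (np.int32(14), array([235.7, 181.2])), (np.int32(14), array([239.3, 180.8])), (np.int32(13), array([247., 181.])), (np.int32(13), array([250.7, 181. ])), (np.int32(11), array([243., 182.]))]
red plate (array([642.6, 258.6]), array([130.2, 112.2]), np.float64(-0.051))
```

The green plate's side edges match the seated prediction (z = 30 mm, y ≈ −3 mm) to a pixel at four stations, so it is level at ledge height. The red plate is centred in the tray. Handing in.

```bash
python3 -c "
from station import ctrl
print(ctrl.hand_in()); print(ctrl.get_obs()['time_s'])"
```

```text
the job is handed in; nothing more can be done
None
the job is handed in; nothing more can be done
```

I handed the job in at about 39 s, with the red shelf in the reject tray and the green shelf seated in the bath. No verdict was reported.

**Red shelf:** It lies flat in the tray, seen in the wrist picture. The last top view puts its centre within about 6 mm of the tray's. The first grasp closed late, near the top of the grip, so I set the shelf back down and regripped before carrying it.

**Green shelf:** I leaned it to about 34° on the back rim, fed the low end under the front rim and laid it flat.
- **Slip:** During the first flattening the low end slid off the front ledge and the fingers came off the grip. The shelf stayed wedged at about 14°. I regripped it, lifted the end back onto the ledge, laid it flat and opened the fingers in small steps.
- **Last checks:** The plate's side edges match a level shelf at ledge height to a pixel at four stations. The grip is at about (−1, −3) mm in the bath frame. Its height came out at 137 mm against 134 mm expected, which is within the measuring error.

**Not confirmed:**
- I had no direct speed reading while the green shelf was out of the fingers, so the 0.5 m/s and 5 rad/s limits are unchecked for that moment.
- One landing on the ledge pushed back with about 42 N. That was through the held shelf, and the wrist limit is 120 N.
- The tool drifted to about 6° of tilt over the run.
- I did not re-measure the jar, bottle and marker at the end. Nothing was moved near them.

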